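Strip an analyser's sampling head for cleaning

ROBOT

A 6-joint arm with a two-finger parallel gripper is mounted at the origin on the work surface. World frame = base frame: x ahead of the robot, y to its left, z up, the work surface at z = 0. Lengths are in m, angles in rad, forces in N, time in s.
With the tool pointing down it reaches from about 0.15 to 0.775 m from the base axis. Payload 6.1 kg.
Tool frame: the origin (TCP) lies between the finger pads; the fingertips stand tip_reach ahead of it and the grasp point (between the pads) lies 3 mm ahead of it (tip_reach is the distance from the TCP to the fingertips, in m); z points along the fingers, x is the direction in which the jaws open and shut, and the axes are right-handed (so a half turn about z gives the same grasp; the last joint's range is limited). The gripper opens to 85 mm and grips with 20 to 120 N. Pads are 22 mm wide; open, the fingers measure 114 mm over their backs; the gripper's body (76 mm by 85 mm) begins 54 mm behind the grasp point. The pads swing forward as they close: fully open they stand 13 mm farther back than shut.
Start: joints at [1.179, 0.126, -0.04, 1.405, 0, 1.571], TCP at [0.2, 0.485, 0.227] pointing down, gripper open.
Joint ranges: [-2.72, 2.72], [-0.95, 1.95], [-1.27, 1.35], [-1.78, 2.02], [-1.46, 1.47], [-3.14, 3.14]. Speed limits (rad/s): [2.39, 2.39, 3.01, 3.14, 3.14, 3.14].

INTERFACE

Orientations are given as [roll, pitch, yaw] about the fixed x, y, z axes, in that order (R = Rz(yaw) Ry(pitch) Rx(roll)).
In Python, from rig import * gives the robot as it stands.
- The arm moves only by the shell command python3 -m crank 'ROWS' [OPENING] [FORCE]. ROWS is JSON, a list of rows, each a list of 2 entries, a list of its own where there are three numbers: the shift along the world's x, y, z in mm, then the turn, a rotation vector about the world's x, y, z in degrees. A call has 1 to 8 rows; each row shifts and turns the pose as measured when the row begins; what a row does not reach is not made up. A row lasts 1/8 s, in which the tool goes at most 62.5 mm and 10.7 degrees, less where a joint would pass 70% of its speed; a pose out of reach is approached as far as the arm can. A call is refused whole if a number of a shift passes 62.5 or a number of a turn 10.7, either way. A call with a gripper value outside its range is refused whole. OPENING is the gripper command: -1 is shut, 1 is fully open, values between are in proportion, set as the call begins (- or left out, the last holds). The fingers move at their own pace and stop on an object; FORCE is the grip in N (left out, the last holds). Time passes only in rows, so rows that do not move let the fingers close. It gives the time, the measured TCP pose, the force and the opening at its end, in the units of the state.
- read_state(): the state, without advancing time (a new reading comes with each control period).
- read_camera(name): name is "side" or "top"; returns the picture (480x640x3 uint8, red, green, blue); there is no depth.
- camera_params(name): a dict with "fx", "fy", "cx", "cy" (pixels), "k1" (the pictures are not rectified: a ray, as slopes to the right and down, at radius r is drawn at 1 + k1 r^2 times it, then the intrinsics apply), "eye" and "attitude" of the camera in the world. Camera axes: x right, y up, looking along -z (the intrinsics and any distortion apply to the point x, -y, -z); pixel columns grow to the right and rows downward; lengths in m; the calibration is good to about 2 mm. A picture is of the moment at which its call begins. camera_params takes no time and is no camera call.
- sign_off(): hands the job in, once; it reports no verdict.
The state is a dict: "clock": time; "qpos": joint angles; "qd": joint speeds; "tau": joint torques, N m; "ee_pos": TCP position; "ee_rot": TCP orientation; "force": force on the tool from outside, world axes, zero at the start; "wrist_torque": the same for the moment, N m; "width": opening from 0.0 (shut) to 1.0 (fully open).
Only numpy, scipy, OpenCV 4.12 (cv2) and the standard library are available. Lean on these libraries where they do the work, as an engineer would, in place of code of your own. Each camera call takes 0.05 s, during which the arm holds its last target.

TASK

Take the sampling head on the dark plinth apart from the top down, one part at a time, and stand each part upright and flat inside the white rest whose recess matches its outline: the tube in the small round one, then the hexagon nut, the round stage in the large round one, and last the square cassette. Set the parts down gently, without dropping or toppling any, and let go of them all.

Things in the scene. Friction and masses are not known exactly. Their poses are not given: they have to be found in the camera images.
- tube_mid (a point): Steel inlet tube, the top part of the stack: upright round stem 20 mm diameter on a flange 28 mm diameter and 5 mm thick, 45 mm tall overall, dark bore on top, about 80 g. Point on its axis half-way up (22.5 mm above its underside); z up along the tube.
- nut_mid (a point): Brass hexagon nut, second from the top: hexagonal block 36 mm across flats (41.6 mm across corners), 30 mm tall, about 200 g. Point at its centre, 15 mm above its underside; z up, x is square to one pair of flats (the others lie at 60 degree steps).
- stage_mid (a point): Aluminium impactor stage, third from the top: plain round drum 48 mm diameter, 30 mm tall with two dark grooves round it, about 140 g. Point at its centre, 15 mm above its underside; z up.
- cassette_mid (a point): White plastic filter cassette, bottom part of the stack: square block 62 x 62 mm, 30 mm tall, screws in its top corners, about 130 g. Point at its centre, 15 mm above its underside; z up, x and y square to its sides.
- rest_small_round: Fixed shallow white plastic rest with a black rubber floor. Origin at the centre of its underside, on the bench; z up. Floor 4 mm above the origin, rim top 8 mm above it, rim 6 mm thick. Small round recess, 46 mm inner diameter (58 mm outside).
- rest_hex: Fixed shallow white plastic rest with a black rubber floor. Origin at the centre of its underside, on the bench; z up. Floor 4 mm above the origin, rim top 8 mm above it, rim 6 mm thick. Hexagonal recess, 54 mm across flats inside (66 mm outside); x is square to one pair of its sides.
- rest_large_round: Fixed shallow white plastic rest with a black rubber floor. Origin at the centre of its underside, on the bench; z up. Floor 4 mm above the origin, rim top 8 mm above it, rim 6 mm thick. Large round recess, 66 mm inner diameter (78 mm outside).
- rest_square: Fixed shallow white plastic rest with a black rubber floor. Origin at the centre of its underside, on the bench; z up. Floor 4 mm above the origin, rim top 8 mm above it, rim 6 mm thick. Square recess, 80 x 80 mm inside (92 mm outside); x and y are square to its sides.
- plinth: Fixed dark steel disc 100 mm diameter, 20 mm tall, on which the stack stands at the start. Origin at the centre of its underside, on the bench. The four parts lie loosely on one another, each smaller than the one below, not fastened; the stack's top is 155 mm above the bench.
Not all that is in view belongs to the job. What is shaped like the rest_square but red or yellow is not meant.

How it is judged:
On the way, in this order (a step that is already met when the one before it is completed fails the run):
1. the inlet tube stands flat in its own rest and is released (horizontal distance between tube_mid and rest_small_round below 0.014 m and z of tube_mid in the frame of rest_small_round between 0.024 and 0.029 m and angle between tube_mid's own z axis and vertical below 0.1 rad and contact force between the fingers and tube below 0.1 N and linear speed of tube below 0.02 m/s), for 0.2 s.
2. the hexagon nut stands flat in its own rest and is released (horizontal distance between nut_mid and rest_hex below 0.014 m and z of nut_mid in the frame of rest_hex between 0.0165 and 0.0215 m and angle between nut_mid's own z axis and vertical below 0.1 rad and contact force between the fingers and nut below 0.1 N and linear speed of nut below 0.02 m/s), for 0.2 s.
3. the round stage stands flat in its own rest and is released (horizontal distance between stage_mid and rest_large_round below 0.014 m and z of stage_mid in the frame of rest_large_round between 0.0165 and 0.0215 m and angle between stage_mid's own z axis and vertical below 0.1 rad and contact force between the fingers and stage below 0.1 N and linear speed of stage below 0.02 m/s), for 0.2 s.
4. the square cassette stands flat in its own rest and is released (horizontal distance between cassette_mid and rest_square below 0.014 m and z of cassette_mid in the frame of rest_square between 0.0165 and 0.0215 m and angle between cassette_mid's own z axis and vertical below 0.1 rad and contact force between the fingers and cassette below 0.1 N and linear speed of cassette below 0.02 m/s), for 0.2 s.
At the end, for the whole second after the job is handed in: Each of the four parts stands upright (within 0.1 rad) on the floor of its own rest, inside the rim (underside within 2.5 mm of the floor, centre within 14 mm of the rest's centre), released and at rest (under 0.02 m/s) (all of step 1 and all of step 2 and all of step 3 and all of step 4); the robot touches nothing.
It fails at once if the inlet tube is dropped or knocked over (moves faster than 0.5 m/s while not held by the fingers) (linear speed of tube above 0.5 m/s and contact force between the fingers and tube below 0.05 N).
It fails at once if the hexagon nut is dropped or knocked over (moves faster than 0.5 m/s while not held by the fingers) (linear speed of nut above 0.5 m/s and contact force between the fingers and nut below 0.05 N).
It fails at once if the round stage is dropped or knocked over (moves faster than 0.5 m/s while not held by the fingers) (linear speed of stage above 0.5 m/s and contact force between the fingers and stage below 0.05 N).
It fails at once if the square cassette is dropped or knocked over (moves faster than 0.5 m/s while not held by the fingers) (linear speed of cassette above 0.5 m/s and contact force between the fingers and cassette below 0.05 N).
It also fails if it takes over 128 s, if anything falls off the work surface, if the arm or the gripper's body presses on something with over 40 N, if the wrist force passes 120 N, or if a joint passes its speed limit or range.

## Working session

There is one attempt and no reset: what is moved stays moved. The work goes in short steps, Python scripts to look and compute and a shell command to move; the robot and the scene stay as the last step left them, time stands still between calls to the robot, and variables do not carry over. Pictures are saved under pics/ and viewed, and the job is handed in when it is done.

```bash
ls; mkdir -p pics
python3 - <<'E'
from rig import *
import cv2
print(read_state())
for n in("side","top"):
    print(n,camera_params(n)); cv2.imwrite(f"pics/{n}0.png",read_camera(n)[:,:,::-1])
E
```

```text
pics
{'clock': 0.0, 'qpos': array([ 1.17895747e+00,  1.26410412e-01, -4.06361378e-02,  1.40538992e+00,
        1.31951432e-05,  1.57079146e+00]), 'qd': array([ 0.0006641 ,  0.00058818, -0.00028383, -0.00057827,  0.00032528,
       -0.00022603]), 'tau': array([-1.20941995e-04, -4.35910285e+01,  3.52925456e+01,  1.70900457e-02,
       -1.25313008e-06, -3.44053745e-06]), 'ee_pos': array([0.20032751, 0.48482291, 0.22659964]), 'ee_rot': array([-3.14157945e+00,  1.64014312e-03,  1.17896233e+00]), 'force': array([0.71891841, 0.17036002, 0.38528218]), 'wrist_torque': array([ 0.024048  , -0.0065565 ,  0.02570206]), 'width': 1.0019042121944912}
side {'fx': 578.9575912543792, 'fy': 578.9575912543792, 'cx': 317.91943481847346, 'cy': 236.1502651684981, 'k1': 0.06377085102224897, 'eye': array([ 0.06735622, -0.74597611,  0.83582423]), 'attitude': array([ 0.88870822,  0.01296507, -0.46002247])}
top {'fx': 483.186173127341, 'fy': 483.186173127341, 'cx': 319.6236789547327, 'cy': 232.2559990535596, 'k1': -0.10088448499500795, 'eye': array([0.40932336, 0.06923098, 0.95644119]), 'attitude': array([ 0.05523218, -0.00179557, -1.55344935])}
```

View pics/side0.png

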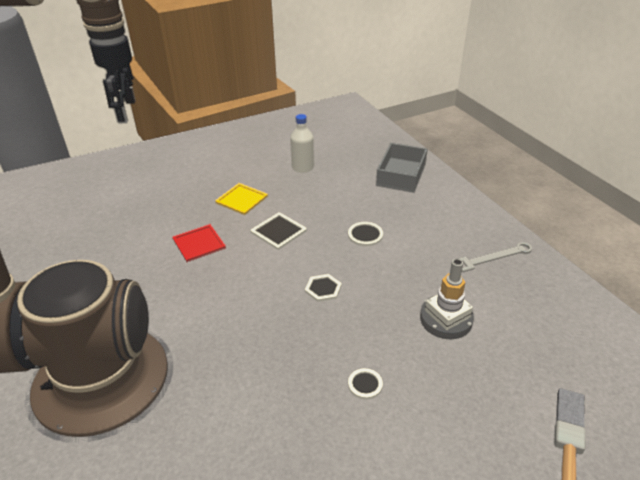

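View pics/top0.png

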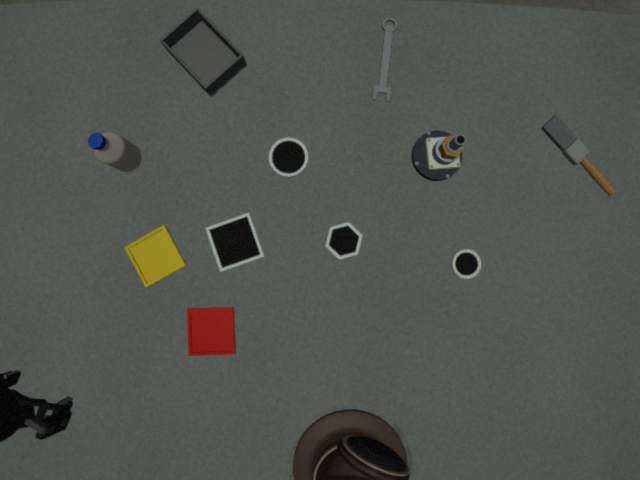

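The side view shows the stack at about (450,300). The hex rest is at (323,287), the small round at (366,383), the large round at (366,233) and the white square at (278,230). The top view shows the stack at (440,155), small round at (466,264), hex at (344,240), large round at (289,157) and white square at (235,242). Next I'll measure these.

```bash
cat > h.py <<'E'
import numpy as np, cv2
from scipy.spatial.transform import Rotation as Ro
from rig import *
def cam(n):
    p=camera_params(n); return p,Ro.from_euler('xyz',p['attitude']).as_matrix()
def rays(n,uv):
    p,R=cam(n); uv=np.atleast_2d(uv).astype(float)
    K=np.array([[p['fx'],0,p['cx']],[0,p['fy'],p['cy']],[0,0,1]])
    s=cv2.undistortPoints(uv.reshape(-1,1,2),K,np.array([p['k1'],0,0,0,0.])).reshape(-1,2)
    d=np.c_[s[:,0],-s[:,1],-np.ones(len(s))]
    return p['eye'],d@R.T
def plane(n,uv,z):
    e,d=rays(n,uv); t=(z-e[2])/d[:,2]; return e+d*t[:,None]
def proj(n,X):
    p,R=cam(n); c=(np.atleast_2d(X)-p['eye'])@R
    x=c[:,0]/-c[:,2]; y=-c[:,1]/-c[:,2]; r=1+p['k1']*(x*x+y*y)
    return np.c_[p['cx']+p['fx']*x*r,p['cy']+p['fy']*y*r]
def shot(n,f=None):
    im=np.ascontiguousarray(read_camera(n)[:,:,::-1])
    if f: cv2.imwrite(f"pics/{f}.png",im)
    return im
def crop(im,u0,v0,u1,v1,s,f): cv2.imwrite(f"pics/{f}.png",cv2.resize(im[v0:v1,u0:u1],None,fx=s,fy=s,interpolation=cv2.INTER_CUBIC))
E
python3 - <<'E'
from h import *
for n in("top","side"):
    im=cv2.imread(f"pics/{n}0.png"); hsv=cv2.cvtColor(im,cv2.COLOR_BGR2HSV)
    m=((hsv[:,:,2]>(150 if n=="top" else 190))&(hsv[:,:,1]<60)).astype(np.uint8)
    if n=="side": m[:130]=0
    cs,_=cv2.findContours(m,cv2.RETR_EXTERNAL,cv2.CHAIN_APPROX_NONE)
    for c in cs:
        if cv2.contourArea(c)<150: continue
        X=plane(n,c.reshape(-1,2),.008)[:,:2]
        h=(X*1e4).astype(np.float32)
        M=cv2.moments(h.reshape(-1,1,2)); ctr=np.array([M['m10'],M['m01']])/M['m00']/1e4
        (_,wh,a)=cv2.minAreaRect(h)
        print(n,c.reshape(-1,2).mean(0).round(),"ctr",ctr.round(4),"rect mm",np.round(np.array(wh)/10,1),round(a,1),"area",round(M['m00']/100))
im=cv2.imread("pics/top0.png");crop(im,400,110,490,190,8,"tc")
im=cv2.imread("pics/side0.png");crop(im,400,245,490,345,6,"sc")
E
```

```text
top [466. 263.] ctr [ 0.405  -0.2229] rect mm [53.4 54.6] 0.7 area 2266
top [344. 240.] ctr [0.447 0.021] rect mm [70.8 62.7] 46.0 area 3348
top [234. 241.] ctr [0.4404 0.2365] rect mm [89.5 89.5] 20.6 area 7655
top [288. 156.] ctr [0.6119 0.1337] rect mm [72.6 75. ] 46.4 area 4290
side [571. 434.] ctr [ 0.6451 -0.449 ] rect mm [35.5 35. ] 43.7 area 1110
side [365. 382.] ctr [ 0.4056 -0.2217] rect mm [60.2 58.6] 61.3 area 2727
side [449. 308.] ctr [ 0.6387 -0.1442] rect mm [65.6 65. ] 6.6 area 1386
side [323. 286.] ctr [0.4477 0.0231] rect mm [75.  68.7] 47.2 area 3849
side [365. 232.] ctr [0.6129 0.1366] rect mm [80.5 79.9] 62.7 area 4960
side [278. 229.] ctr [0.4412 0.2392] rect mm [95.7 95.4] 20.8 area 8648
side [302. 135.] ctr [0.674  0.6077] rect mm [63.7 55.2] 62.4 area 2862
side [ 99. 139.] ctr [0.147  0.8517] rect mm [189.2 165.4] 0.1 area 21231
```

```bash
ls pics
```

```text
sc.png
side0.png
tc.png
top0.png
```

View pics/tc.png

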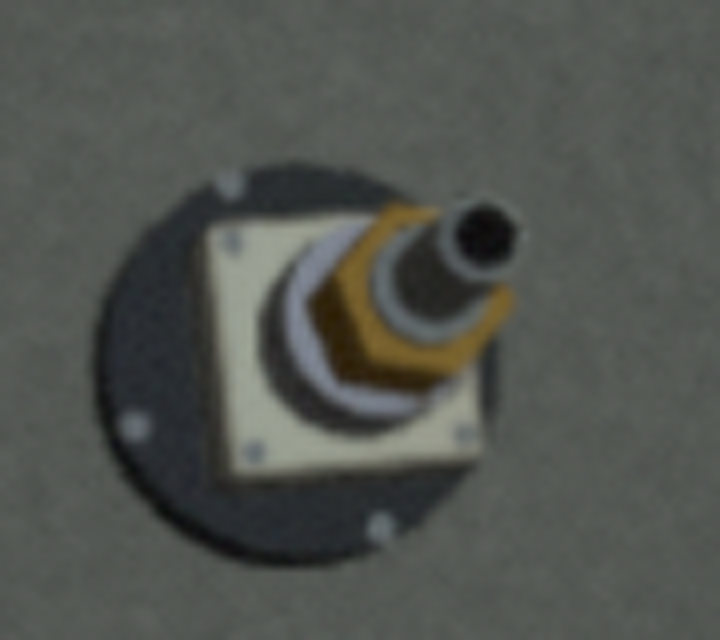

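View pics/sc.png

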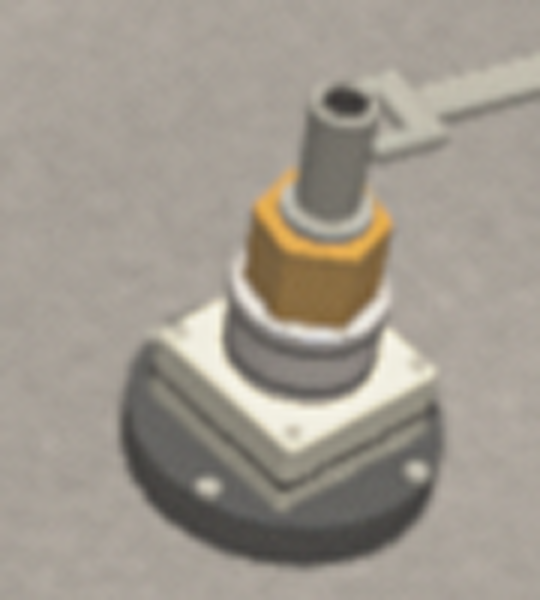

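Run:
```python
from h import *
T=lambda p:(np.array(p)+.5)/8-.5+[400,110]
S=lambda p:(np.array(p)+.5)/6-.5+[400,245]
print("bore",plane("top",T([[485,237]]),.155),plane("side",S([[347,99]]),.155))
print("flange", plane("top",T([[435,282]]),.115))
ct=plane("top",T([[208,225],[232,468],[480,457]]),.05); cs=plane("side",S([[155,345],[292,455],[438,378]]),.05)
for c in(ct,cs):
    print("cass",c[:,:2].round(4).tolist(),"mid",((c[0]+c[2])/2)[:2],[np.linalg.norm(c[i+1]-c[i]).round(4) for i in(0,1)],[np.degrees(np.arctan2(*(c[i+1]-c[i])[1::-1])).round(1) for i in (0,1)])
nt=plane("top",T([[400,205],[311,303],[373,372],[460,375],[514,300]]),.11)
ns=plane("side",S([[256,213],[290,248],[352,260],[392,232]]),.11)
for c in(nt,ns):
    print("nut",c[:,:2].round(4).tolist(),[np.linalg.norm(c[i+1]-c[i]).round(4) for i in range(len(c)-1)],[np.degrees(np.arctan2(*(c[i+1]-c[i])[1::-1])).round(1) for i in range(len(c)-1)], c.mean(0))
# plinth
print("plinth",plane("top",T([[100,360],[300,165],[300,550]]),.02).round(4))
```

```text
bore [[ 0.61641199 -0.16784099  0.155     ]] [[ 0.61871325 -0.16540936  0.155     ]]
flange [[ 0.61617658 -0.16822104  0.115     ]]
cass [[0.6446, -0.1315], [0.5857, -0.1371], [0.5898, -0.1972]] mid [ 0.61720115 -0.16433457] [np.float64(0.0592), np.float64(0.0602)] [np.float64(-174.5), np.float64(-86.0)]
cass [[0.5801, -0.1428], [0.5903, -0.1996], [0.6493, -0.1936]] mid [ 0.61469816 -0.16817609] [np.float64(0.0577), np.float64(0.0593)] [np.float64(-79.8), np.float64(5.8)]
nut [[0.6348, -0.1618], [0.6118, -0.1414], [0.5965, -0.1554], [0.5964, -0.1752], [0.6138, -0.1876]] [np.float64(0.0307), np.float64(0.0207), np.float64(0.0198), np.float64(0.0215)] [np.float64(138.4), np.float64(-137.6), np.float64(-90.4), np.float64(-35.6)] [ 0.61066713 -0.16427879  0.11      ]
nut [[0.5995, -0.1566], [0.5995, -0.1735], [0.6126, -0.1859], [0.6305, -0.1816]] [np.float64(0.0169), np.float64(0.0181), np.float64(0.0184)] [np.float64(-90.1), np.float64(-43.3), np.float64(13.6)] [ 0.61053261 -0.17440736  0.11      ]
plinth [[ 0.6177 -0.1111  0.02  ]
 [ 0.6682 -0.1613  0.02  ]
 [ 0.5715 -0.1608  0.02  ]]
```

```bash
python3 - <<'E'
import rig
print([ (k,getattr(rig,k)) for k in dir(rig) if not k.startswith('_')])
E
python3 -m crank '[[[0,0,60],[0,0,0]],[[20,-40,20],[0,0,-10]],[[25,-45,0],[0,0,-10]],[[28,-48,0],[0,0,-10]],[[28,-50,0],[0,0,-10]],[[30,-50,0],[0,0,-10]],[[30,-50,0],[0,0,-10]],[[30,-50,0],[0,0,-10]]]' 1 40
```

```text
[('MotionError', <class 'rig.MotionError'>), ('camera_params', <function make.<locals>.<lambda> at 0x7f6427a8c680>), ('read_camera', <function make.<locals>.drawn_camera at 0x7f6427a8c0e0>), ('read_state', <function make.<locals>.<lambda> at 0x7f6427a8c5e0>), ('sign_off', <function connect.<locals>.done at 0x7f64279ff740>), ('tip_reach', 0.022)]
clock: 1.1
ee_pos: [0.3923, 0.1421, 0.3026]
ee_rot: [-3.141, 0.012, -0.073]
force: [0.8, 1.6, 0.5]
width: 0.996
```

```bash
python3 -m crank '[[[38,-50,0],[0,0,0]],[[38,-50,0],[0,0,0]],[[38,-50,0],[0,0,0]],[[38,-50,0],[0,0,0]],[[35,-50,0],[0,0,0]],[[30,-45,0],[0,0,0]],[[0,0,0],[0,0,0]]]'
python3 - <<'E'
from h import *
s=read_state();print(s['ee_pos'],s['ee_rot'],s['qpos'])
crop(shot("top"),390,80,550,200,5,"t1");crop(shot("side"),380,120,540,340,3.5 and 3,"s1")
E
```

```text
clock: 1.98
ee_pos: [0.6094, -0.1603, 0.2977]
ee_rot: [-3.139, 0.017, -0.081]
force: [-0.1, 0.7, -0.3]
width: 1.001
[ 0.60937304 -0.16026664  0.29772547] [-3.13938698  0.0170668  -0.08090933] [-2.56791370e-01  3.69726809e-01  4.28867125e-01  1.64712609e+00
 -8.14497627e-04  1.39494011e+00]
```

```bash
python3 -m crank '[[[7,-6,-40],[0,-1,0]],[[0,0,-30],[0,0,0]],[[0,0,0],[0,0,0]]]'
python3 - <<'E'
from h import *
crop(shot("top"),390,80,550,200,5,"t2");crop(shot("side"),380,160,540,340,3.3,"s2")
E
```

```text
clock: 2.45
ee_pos: [0.6136, -0.1595, 0.2308]
ee_rot: [-3.137, -0.006, -0.074]
force: [-0.1, 0.3, 0.1]
width: 1.001
```

View pics/t2.png

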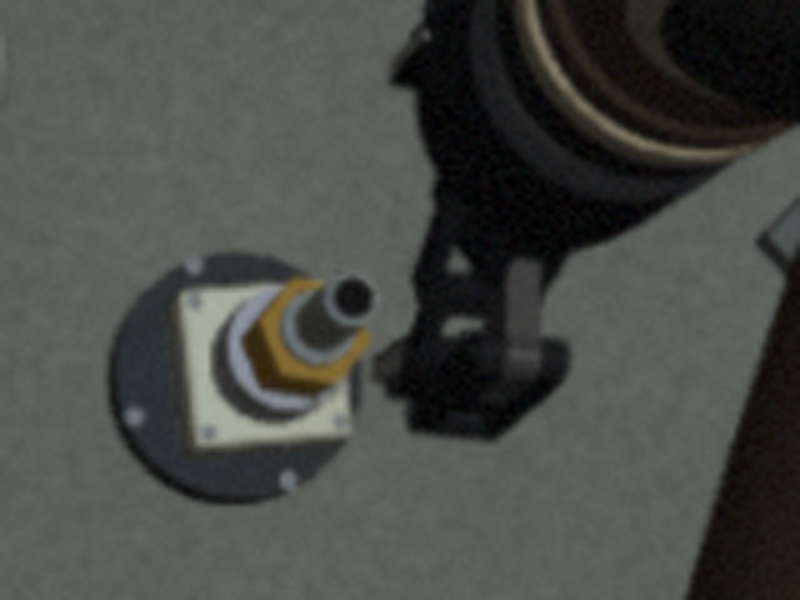

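View pics/s2.png

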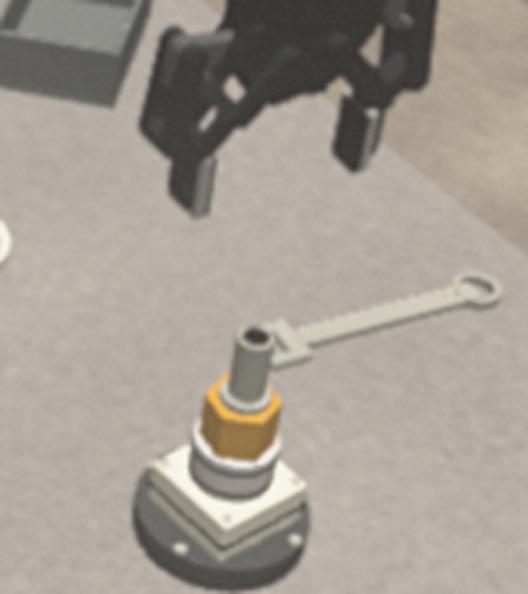

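The top crop shows the gripper at (470,390), right of the stack, and the bore at (352,297). The side crop shows fingertips at (192,210) and (358,165), above the tube at (255,337). I'll check that the measured TCP projects where the fingers appear.

Run:
```python
from h import *
s=read_state();R=Ro.from_euler('xyz',s['ee_rot']).as_matrix();e=s['ee_pos'];print(e,s['ee_rot'])
for dz in(.003,.009,.022):
  for dx in(-.0425,.0425):
    P=e+R@[dx,0,dz]; print(dz,dx,(proj("side",P)[0]-[380,160])*3.3,(proj("top",P)[0]-[390,80])*5)
```

```text
[ 0.61490395 -0.16005981  0.23362844] [-3.13824813 -0.00989933 -0.07401665]
0.003 -0.0425 [190.56485771 239.37902075] [387.78742446 374.84448918]
0.003 0.0425 [335.05860639 197.60547694] [404.70309063 107.24687647]
0.009 -0.0425 [189.24677504 248.59184057] [381.87537041 378.7619814 ]
0.009 0.0425 [333.1979811  206.78237225] [398.76515134 113.17223108]
0.022 -0.0425 [186.430383   268.30492455] [369.37557506 387.04401768]
0.022 0.0425 [329.22133743 226.42218198] [386.202631   125.70714488]
```

The tips appear about 12 px away from the prediction, so I need to resolve this before descending.

Run:
```python
from h import *
s=read_state();R=Ro.from_euler('xyz',s['ee_rot']).as_matrix();e=s['ee_pos'];print(s)
for n in("top","side"):
    im=shot(n)
    for P,c in((e,(0,0,255)),(e+R@[0,0,-.054],(0,255,0)),(e+R@[.0425,0,.009],(255,0,0)),(e+R@[-.0425,0,.009],(255,255,0)),([0,0,0],(0,255,255)),([.617,-.167,.155],(255,0,255))):
        q=proj(n,np.array(P))[0].astype(int); cv2.circle(im,tuple(int(v) for v in q),2,c,-1)
    cv2.imwrite(f"pics/{n}3.png",im)
```

```text
{'clock': 2.55, 'qpos': array([-0.25704813,  0.3344987 ,  0.23777975,  1.46495212,  0.00509042,
        1.38777152]), 'qd': array([-6.55724098e-03,  7.45412582e-04,  3.46830926e-02, -8.66999944e-05,
       -1.67790730e-03, -2.18008400e-03]), 'tau': array([-5.76444829e-03, -5.52856493e+01,  3.38607001e+01, -2.04165769e-01,
        2.23618926e-02,  3.86300395e-03]), 'ee_pos': array([ 0.61490395, -0.16005981,  0.23362844]), 'ee_rot': array([-3.13824813, -0.00989933, -0.07401665]), 'force': array([ 0.57213566,  0.65787589, -0.33476918]), 'wrist_torque': array([-0.0050713 ,  0.00289779,  0.01562354]), 'width': 0.9997343987400638}
```

View pics/top3.png

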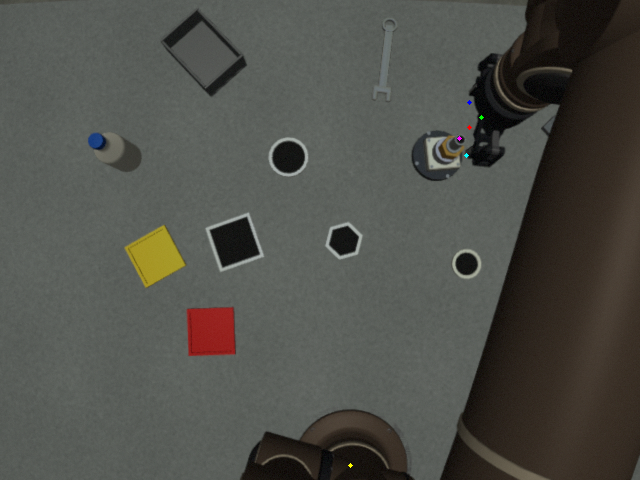

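View pics/side3.png

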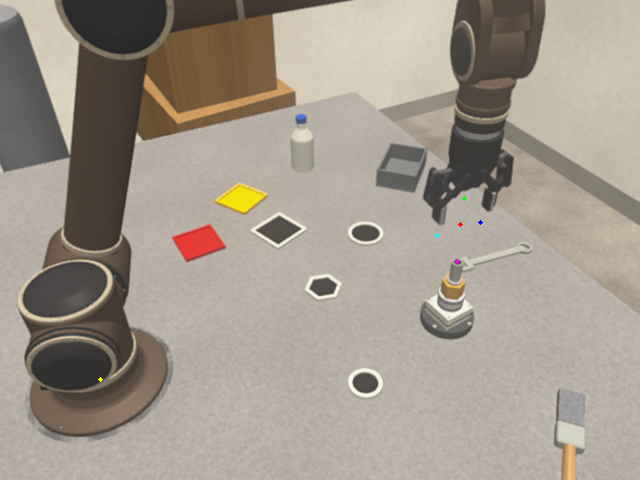

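Run:
```python
from h import *
for z in(.2,.225,.25,.275,.3):
    P=plane("side",[[439,222],[489,208]],z); print(z,P.round(3).tolist(),np.linalg.norm(P[0]-P[1]).round(3),proj("top",P).round(0).tolist())
im=cv2.imread("pics/top3.png");crop(im,460,40,580,170,4.6,"t4")
im=cv2.imread("pics/side3.png");crop(im,410,120,530,240,5,"s4")
```

```text
0.2 [[0.617, -0.104, 0.2], [0.722, -0.111, 0.2]] 0.105 [[429.0, 131.0], [433.0, 68.0]]
0.225 [[0.596, -0.129, 0.225], [0.697, -0.136, 0.225]] 0.101 [[449.0, 141.0], [452.0, 78.0]]
0.25 [[0.574, -0.154, 0.25], [0.671, -0.161, 0.25]] 0.097 [[470.0, 151.0], [473.0, 89.0]]
0.275 [[0.552, -0.18, 0.275], [0.645, -0.186, 0.275]] 0.093 [[492.0, 163.0], [495.0, 101.0]]
0.3 [[0.531, -0.205, 0.3], [0.619, -0.211, 0.3]] 0.089 [[516.0, 175.0], [519.0, 113.0]]
```

View pics/t4.png

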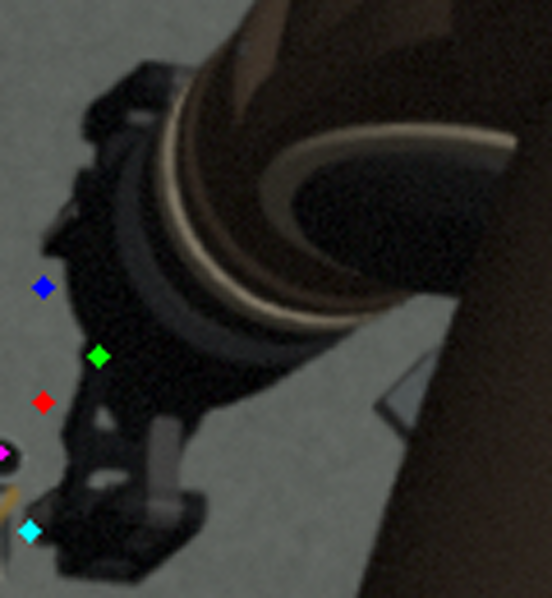

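View pics/s4.png

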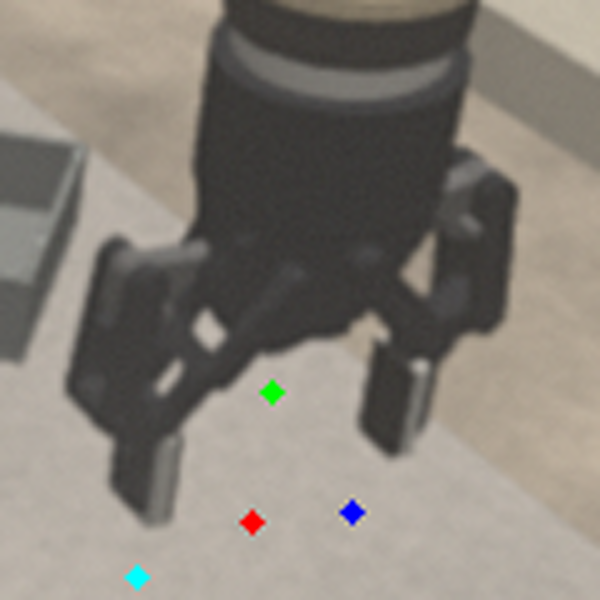

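Run:
```python
from h import *
e=np.array([.2003,.4848,.2266]);R=Ro.from_euler('xyz',[-3.14158,.0016,1.179]).as_matrix()
for n,b in(("top",(0,350,100,450)),("side",(70,40,170,140))):
    im=cv2.imread(f"pics/{n}0.png")
    im=cv2.resize(im[b[1]:b[3],b[0]:b[2]],None,fx=6,fy=6,interpolation=cv2.INTER_CUBIC)
    for P,c in((e,(0,0,255)),(e+R@[0,0,-.054],(0,255,0)),(e+R@[.0425,0,.009],(255,0,0)),(e+R@[-.0425,0,.009],(255,255,0))):
        q=(proj(n,P)[0]-b[:2])*6; cv2.circle(im,tuple(int(v) for v in q),4,c,-1)
    cv2.imwrite(f"pics/{n}5.png",im)
a=cv2.imread("pics/top5.png");b=cv2.imread("pics/side5.png");cv2.imwrite("pics/both5.png",cv2.resize(np.hstack([a,b]),None,fx=.66,fy=.66))
```

```text
(no output)
```

View pics/both5.png

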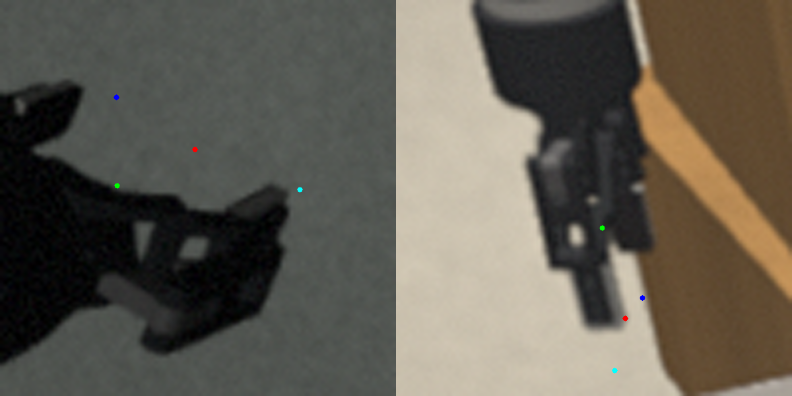

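The start images show the same offset, with the tips about 25 mm higher than TCP plus tip reach. I'll close the jaws to tube width in the air and measure them again.

```bash
python3 -m crank '[[[0,0,0],[0,0,0]],[[0,0,0],[0,0,0]],[[0,0,0],[0,0,0]],[[0,0,0],[0,0,0]],[[0,0,0],[0,0,0]],[[0,0,0],[0,0,0]]]' -1
python3 - <<'E'
from h import *
s=read_state();R=Ro.from_euler('xyz',s['ee_rot']).as_matrix();e=s['ee_pos'];print(e,s['ee_rot'],s['width'])
ims=[]
for n,b in(("top",(440,60,540,180)),("side",(410,140,510,260))):
    im=shot(n,n+"6r");im=cv2.resize(im[b[1]:b[3],b[0]:b[2]],None,fx=4,fy=4,interpolation=cv2.INTER_CUBIC)
    for P,c in((e,(0,0,255)),(e+R@[0,0,-.054],(0,255,0)),(e+R@[0,0,.022],(255,0,0))):
        q=(proj(n,P)[0]-b[:2]+.5)*4; cv2.circle(im,tuple(int(v) for v in q),3,c,-1)
    ims.append(im)
cv2.imwrite("pics/both6.png",np.hstack(ims))
E
```

```text
clock: 3.4
ee_pos: [0.6167, -0.1609, 0.237]
ee_rot: [-3.139, -0.016, -0.074]
force: [0.1, 0.1, -0.4]
width: 0.001
[ 0.6167309  -0.16086364  0.23698394] [-3.13937314 -0.01556451 -0.074496  ] 0.000696281437302858
```

View pics/both6.png

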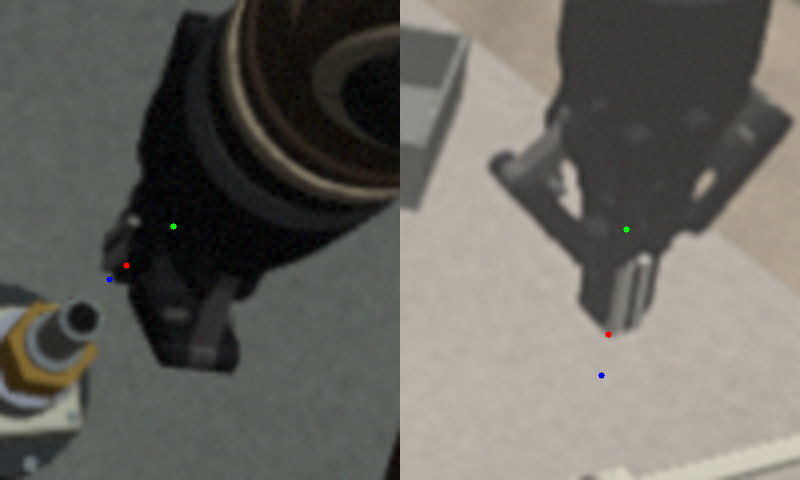

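Run:
```python
from h import *
im=cv2.imread("pics/top6r.png");im=np.clip(im[90:170,450:530].astype(float)*2.5,0,255).astype(np.uint8)
a=cv2.resize(im,None,fx=5,fy=5,interpolation=cv2.INTER_CUBIC)
im=cv2.imread("pics/side6r.png");b=cv2.resize(im[170:250,430:510],None,fx=5,fy=5,interpolation=cv2.INTER_CUBIC)
cv2.imwrite("pics/both7.png",np.hstack([a,b]))
for z in(.2,.21,.22,.23,.24,.25): 
    P=plane("side",[[463,223]],z);print(z,P[0].round(4),(proj("top",P)[0]-[450,90]+.5)*5)
```

```text
0.2 [ 0.6531 -0.1256  0.2   ] [-36.5844395   99.45521146]
0.21 [ 0.6438 -0.1354  0.21  ] [  1.80099958 118.93865805]
0.22 [ 0.6346 -0.1451  0.22  ] [ 41.17702295 138.99014768]
0.23 [ 0.6254 -0.1549  0.23  ] [ 81.5733425  159.63046492]
0.24 [ 0.6162 -0.1646  0.24  ] [123.02012576 180.88113139]
0.25 [ 0.607  -0.1744  0.25  ] [165.54789631 202.76440579]
```

View pics/both7.png

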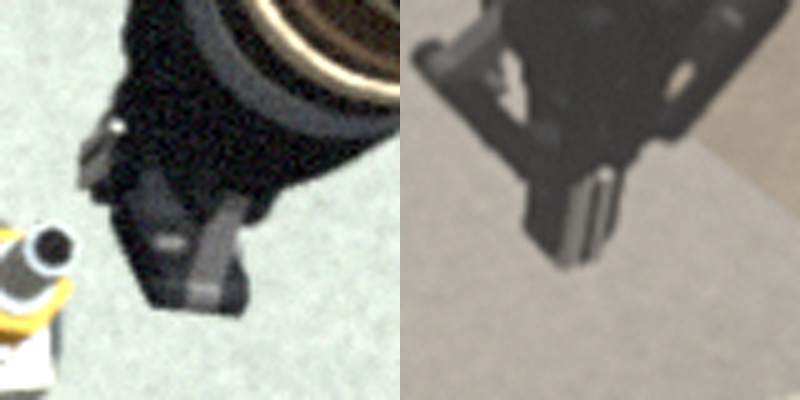

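The shut tips triangulate to z≈0.235 at a reported TCP z of 0.237, with xy in agreement. The fingertips are therefore about 20 mm higher than the nominal reading implies, and I'll allow for that and check it visually on the way down.

```bash
python3 -m crank '[[[0,-3,0],[0,0.4,0]],[[0,-3,0],[0,0.4,0]],[[0,0,0],[0,0,0]],[[0,0,-30],[0,0,0]],[[0,0,-35],[0,0,0]],[[0,0,0],[0,0,0]],[[0,0,0],[0,0,0]]]' 0.2
cat > look.py <<'E'
from h import *
import sys
# usage look.py name  u,v (target world x,y,z) half
f=sys.argv[1]; X=np.array([float(v) for v in sys.argv[2].split(',')]); hw=int(sys.argv[3]) if len(sys.argv)>3 else 45
s=read_state();e=s['ee_pos'];R=Ro.from_euler('xyz',s['ee_rot']).as_matrix()
print("pos",e.round(4),"rot",s['ee_rot'].round(3),"F",s['force'].round(1),"w",round(float(s['width']),3),"t",round(float(s['clock']),2))
ims=[]
for n in("top","side"):
    im=shot(n,f+"_"+n); c=proj(n,X)[0].round().astype(int); c=np.clip(c,hw,[640-hw,480-hw])
    k=400/(2*hw); a=cv2.resize(im[c[1]-hw:c[1]+hw,c[0]-hw:c[0]+hw],(400,400),interpolation=cv2.INTER_CUBIC)
    if n=="top": a=np.clip(a*1.6,0,255).astype(np.uint8)
    for P,col in ((X,(255,0,255)),(e+R@[0,0,0.0],(0,0,255))):
        q=(proj(n,P)[0]-c+hw+.5)*k; cv2.circle(a,tuple(int(v) for v in q),2,col,-1)
    ims.append(a); print(n,"crop origin",(c-hw).tolist(),"scale",round(k,2))
cv2.imwrite(f"pics/{f}.png",np.hstack(ims))
E
python3 look.py a1 .617,-.1665,.155
```

```text
clock: 4.38
ee_pos: [0.6175, -0.1678, 0.1723]
ee_rot: [-3.141, -0.003, -0.075]
force: [0.6, 0.4, -0.1]
width: 0.602
pos [ 0.6175 -0.1678  0.1723] rot [-3.141e+00 -3.000e-03 -7.500e-02] F [ 0.6  0.4 -0.1] w 0.602 t 4.38
top crop origin [414, 94] scale 4.44
side crop origin [412, 217] scale 4.44
```

View pics/a1.png

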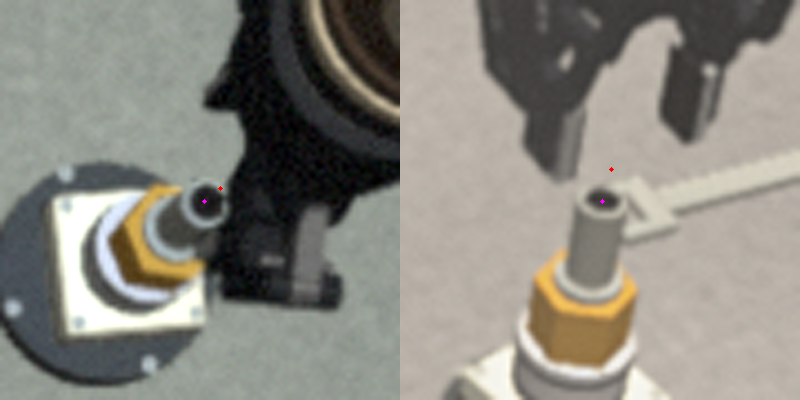

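The side crop shows the fingertips at (555,180) and (690,140), straddling the tube axis at (602,200), still just above its top. I'll go down.

```bash
python3 -m crank '[[[0,0,-20],[0,0,0]],[[0,0,-18],[0,0,0]],[[0,0,-10],[0,0,0]],[[0,0,0],[0,0,0]],[[0,0,0],[0,0,0]]]' 0.2; python3 look.py a2 .617,-.1665,.135
```

```text
clock: 5.1
ee_pos: [0.6209, -0.1686, 0.1299]
ee_rot: [3.14, -0.013, -0.075]
force: [0.5, 0.4, 0.7]
width: 0.603
pos [ 0.6209 -0.1686  0.1299] rot [ 3.14  -0.013 -0.075] F [0.5 0.4 0.7] w 0.603 t 5.1
top crop origin [411, 97] scale 4.44
side crop origin [410, 225] scale 4.44
```

View pics/a2.png

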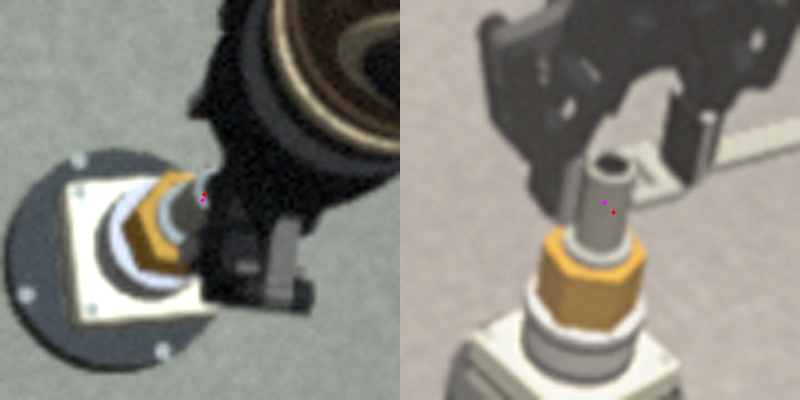

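The side crop shows the tips straddling the stem, with the gap centre about 4 mm to the +x side. I'll correct this and close.

```bash
python3 -m crank '[[[-3,2,-4],[0,0.7,0]],[[-1,0,-1],[0,0,0]],[[0,0,0],[0,0,0]],[[0,0,0],[0,0,0]]]' 0.2;  python3 -m crank '[[[0,0,0],[0,0,0]],[[0,0,0],[0,0,0]],[[0,0,0],[0,0,0]],[[0,0,0],[0,0,0]],[[0,0,0],[0,0,0]],[[0,0,0],[0,0,0]]]' -1 30; python3 look.py a3 .617,-.1665,.135
```

```text
clock: 5.7
ee_pos: [0.6169, -0.1665, 0.1252]
ee_rot: [3.139, -0.001, -0.075]
force: [0.1, -0.5, -0.2]
width: 0.6
clock: 6.45
ee_pos: [0.6169, -0.1665, 0.1253]
ee_rot: [3.139, -0.001, -0.075]
force: [-0.1, 0.8, -0.2]
width: 0.225
pos [ 0.6169 -0.1665  0.1253] rot [ 3.139e+00 -1.000e-03 -7.500e-02] F [-0.1  0.8 -0.2] w 0.225 t 6.45
top crop origin [411, 97] scale 4.44
side crop origin [410, 225] scale 4.44
```

View pics/a3.png

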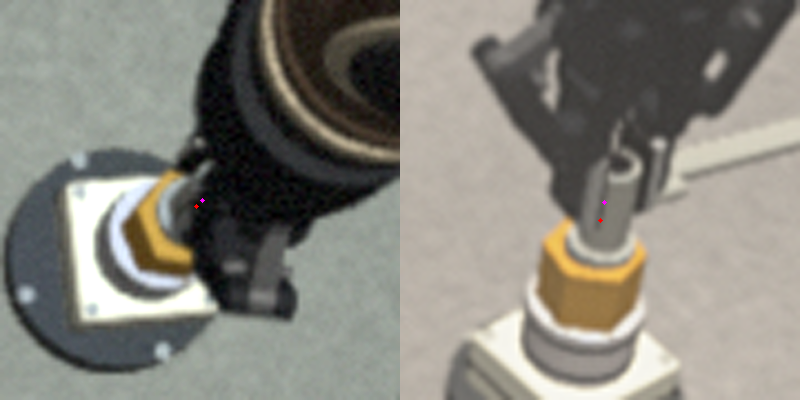

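Run:
```python
import cv2,numpy as np
a=cv2.imread("pics/a2_side.png")[235:315,425:485];b=cv2.imread("pics/a3_side.png")[235:315,425:485]
cv2.imwrite("pics/cmp.png",cv2.resize(np.hstack([a,b]),None,fx=6.6,fy=6.6,interpolation=cv2.INTER_CUBIC))
```

```text
(no output)
```

View pics/cmp.png

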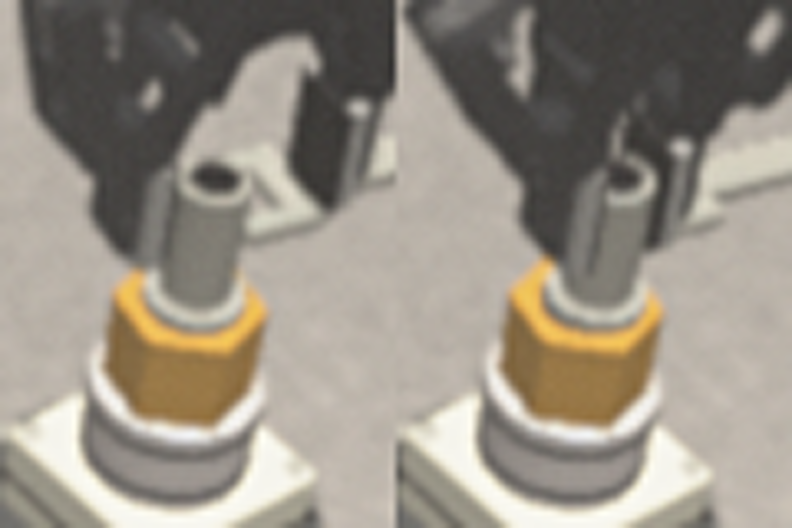

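The tube has not moved; the left pad just hides its left edge. I'll lift and carry it.

```bash
python3 -m crank '[[[0,0,10],[0,0,0]],[[0,0,20],[0,0,0]],[[0,0,20],[0,0,0]],[[0,0,0],[0,0,0]]]' -1 40;  python3 -m crank '[[[-30,-8,0],[0,0,0]],[[-40,-10,0],[0,0,0]],[[-40,-10,0],[0,0,0]],[[-40,-10,0],[0,0,0]],[[-30,-8,0],[0,0,0]],[[-20,-6,0],[0,0,0]],[[0,0,0],[0,0,0]],[[0,0,0],[0,0,0]]]'; python3 look.py a4 .405,-.2223,.008 60
```

```text
clock: 7.05
ee_pos: [0.6167, -0.1665, 0.1779]
ee_rot: [3.139, -0.001, -0.075]
force: [0.3, -0.4, 0.3]
width: 0.216
clock: 8.05
ee_pos: [0.4104, -0.2187, 0.1731]
ee_rot: [3.14, 0.002, -0.074]
force: [0.2, -0.4, -0.5]
width: 0.218
pos [ 0.4104 -0.2187  0.1731] rot [ 3.14e+00  2.00e-03 -7.40e-02] F [ 0.2 -0.4 -0.5] w 0.218 t 8.05
top crop origin [406, 203] scale 3.33
side crop origin [305, 322] scale 3.33
```

View pics/a4.png

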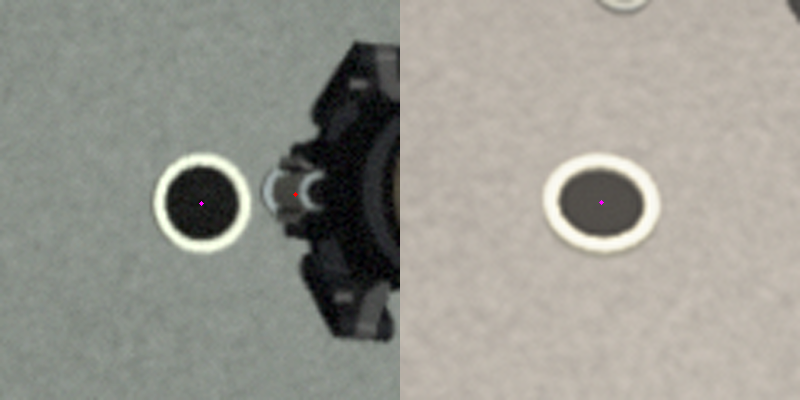

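The top crop shows the tube held upright at (295,190), and the marked rest centre (201,203) matches the ring in both views. I'll lower it most of the way.

```bash
python3 -m crank '[[[-3,-2,-30],[0,0,0]],[[-2,-2,-35],[0,0,0]],[[0,0,-35],[0,0,0]],[[0,0,-18],[0,0,0]],[[0,0,0],[0,0,0]],[[0,0,0],[0,0,0]],[[0,0,0],[0,0,0]]]'; python3 look.py a5 .405,-.2223,.008 40
```

```text
clock: 9.02
ee_pos: [0.4112, -0.2223, 0.0528]
ee_rot: [3.14, -0.001, -0.068]
force: [0.0, 0.6, -0.1]
width: 0.217
pos [ 0.4112 -0.2223  0.0528] rot [ 3.14e+00 -1.00e-03 -6.80e-02] F [ 0.   0.6 -0.1] w 0.217 t 9.03
top crop origin [426, 223] scale 5.0
side crop origin [325, 342] scale 5.0
```

View pics/a5.png

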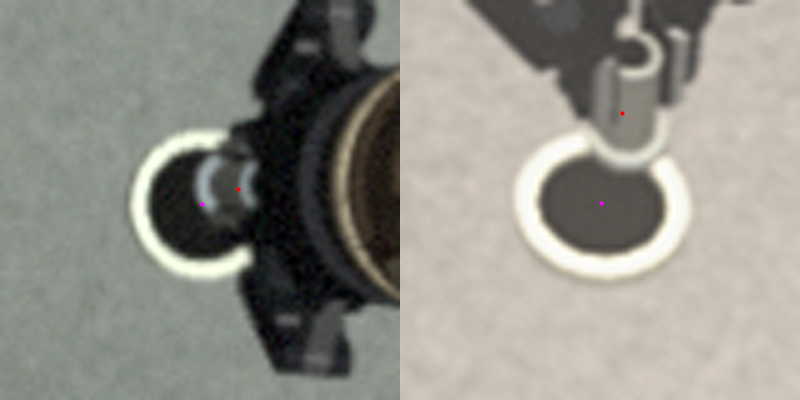

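```bash
python3 - <<'E'
from h import *
print(plane("side",[[370.6-.4,370.4]],.0425), plane("top",[[426+223/5,223+187/5]],.0425))
E
python3 -m crank '[[[-4,0,-8],[0,0,0]],[[-2,0,-8],[0,0,0]],[[0,0,-5],[0,0,0]],[[0,0,0],[0,0,0]],[[0,0,0],[0,0,0]]]'; python3 look.py a6 .405,-.2223,.008 40
```

```text
[[ 0.41095437 -0.22758679  0.0425    ]] [[ 0.41109735 -0.22066348  0.0425    ]]
clock: 9.75
ee_pos: [0.4047, -0.2225, 0.0308]
ee_rot: [3.139, -0.002, -0.068]
force: [-0.1, -0.6, -0.2]
width: 0.217
pos [ 0.4047 -0.2225  0.0308] rot [ 3.139e+00 -2.000e-03 -6.800e-02] F [-0.1 -0.6 -0.2] w 0.217 t 9.75
top crop origin [426, 223] scale 5.0
side crop origin [325, 342] scale 5.0
```

View pics/a6.png

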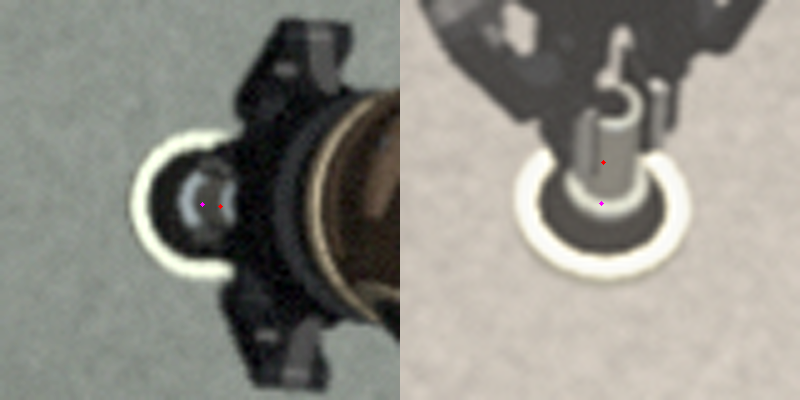

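Centred. I'll feel for the floor in small steps.

```bash
python3 -m crank '[[[0,0,-4],[0,0,0]],[[0,0,-3],[0,0,0]],[[0,0,-1],[0,0,0]],[[0,0,0],[0,0,0]]]'; python3 -m crank '[[[0,0,-2],[0,0,0]],[[0,0,0],[0,0,0]]]'; python3 -m crank '[[[0,0,-1],[0,0,0]],[[0,0,0],[0,0,0]]]'
```

```text
clock: 10.35
ee_pos: [0.4051, -0.2226, 0.0225]
ee_rot: [3.139, -0.002, -0.068]
force: [0.4, 0.3, -0.6]
width: 0.214
clock: 10.6
ee_pos: [0.4051, -0.2226, 0.0205]
ee_rot: [3.139, -0.002, -0.068]
force: [-0.7, 0.4, 0.8]
width: 0.216
clock: 10.85
ee_pos: [0.4051, -0.2227, 0.0195]
ee_rot: [3.139, -0.003, -0.068]
force: [0.3, 0.0, -1.9]
width: 0.223
```

```bash
python3 -m crank '[[[0,0,-1],[0,0,0]],[[0,0,0],[0,0,0]]]'; python3 look.py a7 .405,-.2223,.008 40
```

```text
clock: 11.1
ee_pos: [0.4054, -0.2228, 0.0195]
ee_rot: [3.138, -0.003, -0.068]
force: [0.2, -0.9, -1.2]
width: 0.221
pos [ 0.4054 -0.2228  0.0195] rot [ 3.138e+00 -3.000e-03 -6.800e-02] F [ 0.2 -0.9 -1.2] w 0.221 t 11.1
top crop origin [426, 223] scale 5.0
side crop origin [325, 342] scale 5.0
```

View pics/a7.png

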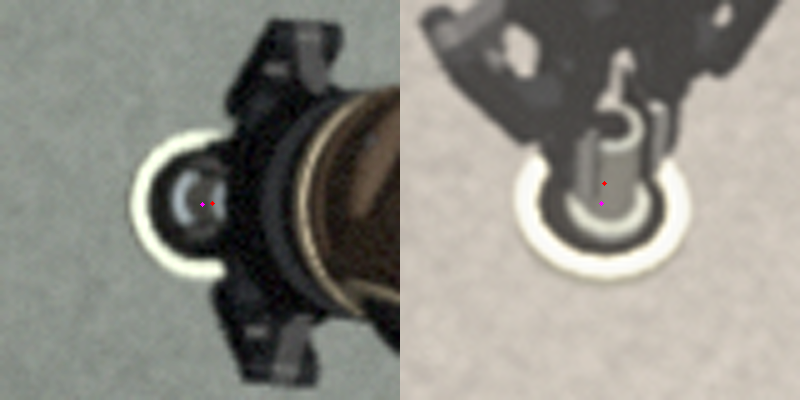

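The TCP stopped at 0.0195 against a predicted 0.0193, so the tube is on the floor. I'll release it, rise and check.

```bash
python3 -m crank '[[[0,0,0],[0,0,0]],[[0,0,0],[0,0,0]],[[0,0,0],[0,0,0]],[[0,0,0],[0,0,0]],[[0,0,0],[0,0,0]]]' 0.2; python3 -m crank '[[[0,0,20],[0,0,0]],[[0,0,35],[0,0,0]],[[0,0,40],[0,0,0]],[[0,0,40],[0,0,0]],[[20,10,30],[0,0,0]],[[40,15,0],[0,0,0]],[[0,0,0],[0,0,0]]]'; python3 look.py a8 .405,-.2223,.008 40;  python3 look.py a9 .617,-.1665,.08 45
```

```text
clock: 11.82
ee_pos: [0.4055, -0.2228, 0.0191]
ee_rot: [3.138, -0.003, -0.068]
force: [-0.0, -0.3, 0.3]
width: 0.598
clock: 12.7
ee_pos: [0.4654, -0.1967, 0.1896]
ee_rot: [3.139, -0.003, -0.07]
force: [0.4, 0.4, 0.4]
width: 0.602
pos [ 0.4654 -0.1967  0.1896] rot [ 3.139e+00 -3.000e-03 -7.000e-02] F [0.4 0.4 0.4] w 0.602 t 12.7
top crop origin [426, 223] scale 5.0
side crop origin [325, 342] scale 5.0
pos [ 0.4634 -0.1972  0.1895] rot [ 3.139e+00 -2.000e-03 -7.100e-02] F [-0.4  0.3  0.6] w 0.599 t 12.8
top crop origin [403, 104] scale 4.44
side crop origin [406, 247] scale 4.44
```

View pics/a8.png

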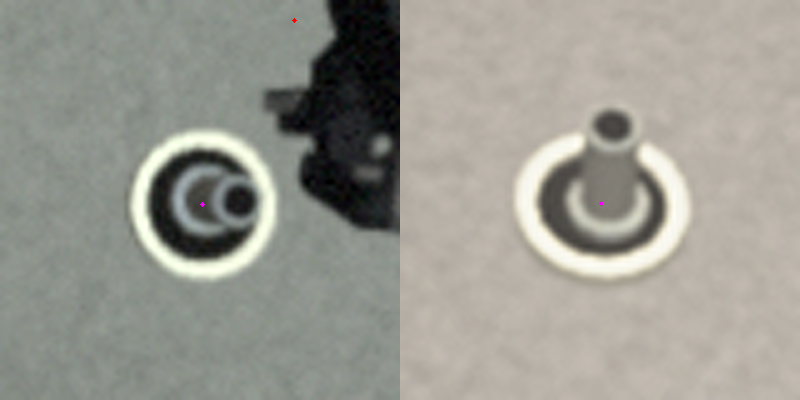

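View pics/a9.png

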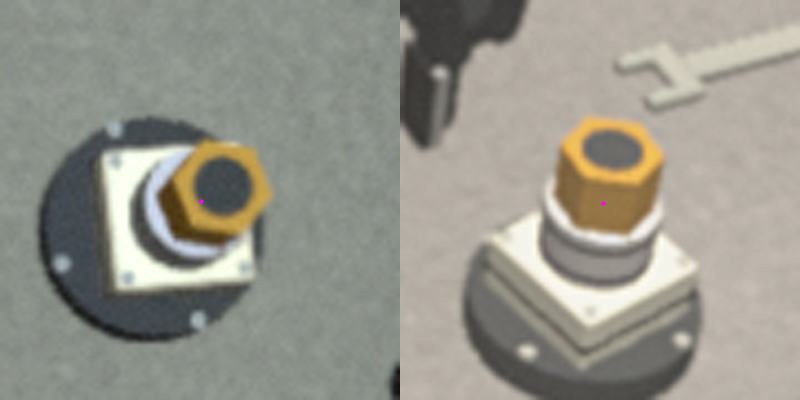

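The tube stands upright and centred in the small round rest. The nut's top face is now fully visible, at (222,187) in the top crop and (612,150) in the side crop. I'll find its corners from the colour mask.

Run:
```python
from h import *
out=[]
for n,o in(("top",(403,104)),("side",(406,247))):
    im=cv2.imread(f"pics/a9_{n}.png")[o[1]:o[1]+90,o[0]:o[0]+90]
    a=cv2.resize(im,None,fx=8,fy=8,interpolation=cv2.INTER_CUBIC); out.append(a)
t=out[0][230:450,270:520]; s=out[1][180:450,260:500]
t=cv2.resize(np.clip(t*1.5,0,255).astype(np.uint8),(400,352)); s=cv2.resize(s,(313,352))
cv2.imwrite("pics/nut.png",np.hstack([t,s]))
```

```text
(no output)
```

View pics/nut.png

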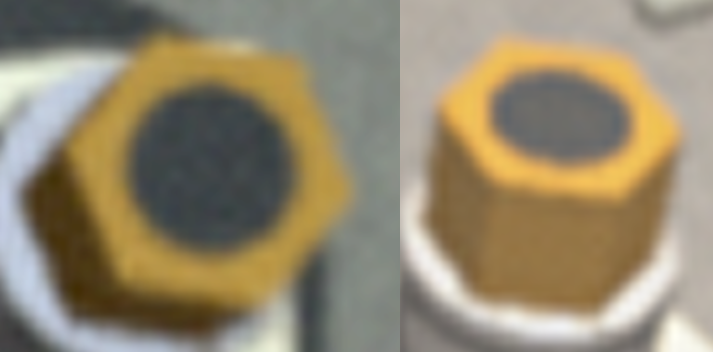

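Run:
```python
from h import *
t=np.array([[155,35],[305,60],[352,185],[268,305],[120,275],[68,150]])/1.6+[270,230]; t=t/8+[403,104]-.5
s=np.array([[105,38],[235,52],[282,130],[222,200],[98,183],[40,108]])/1.304+[260,180]; s=s/8+[406,247]-.5
for n,p in(("top",t),("side",s)):
    X=plane(n,p,.11)[:,:2]; c=X.mean(0); d=X-c; r=np.linalg.norm(d,axis=1)*1e3; a=np.degrees(np.arctan2(d[:,1],d[:,0]))
    z=np.exp(1j*6*np.radians(a)).mean(); print(n,c.round(4),r.round(1),a.round(0),"corner ang mod60",np.degrees(np.angle(z))/6)
```

```text
top [ 0.6163 -0.1675] [20.4 20.8 20.1 20.8 20.4 20.5] [  23.  -40.  -95. -158.  140.   84.] corner ang mod60 22.272140317976696
side [ 0.6174 -0.1663] [21.4 22.6 19.9 21.2 21.3 20.9] [  81.   21.  -36. -100. -158.  146.] corner ang mod60 22.54156923981459
```

Both views agree: corner angle 22.4°, radius ≈20.8 mm as expected and centre (0.617,-0.167). That puts the flats' normal at -7.6°, so I'll turn the jaws by -3.5°.

```bash
python3 -m crank '[[[35,8,0],[0,0,-1.5]],[[40,8,0],[0,0,-2]],[[40,8,0],[0,0,0]],[[30,5,0],[0,0,0]],[[8,1,0],[0,0,0]],[[0,0,0],[0,0,0]],[[0,0,-20],[0,0,0]],[[0,0,0],[0,0,0]]]' 0.7 40; python3 look.py b1 .617,-.167,.11 45
```

```text
clock: 13.9
ee_pos: [0.611, -0.1704, 0.1684]
ee_rot: [3.138, 0.004, -0.144]
force: [-0.7, -0.2, -0.1]
width: 0.848
pos [ 0.611  -0.1704  0.1684] rot [ 3.138  0.004 -0.144] F [-0.7 -0.2 -0.1] w 0.848 t 13.9
top crop origin [407, 100] scale 4.44
side crop origin [409, 236] scale 4.44
```

View pics/b1.png

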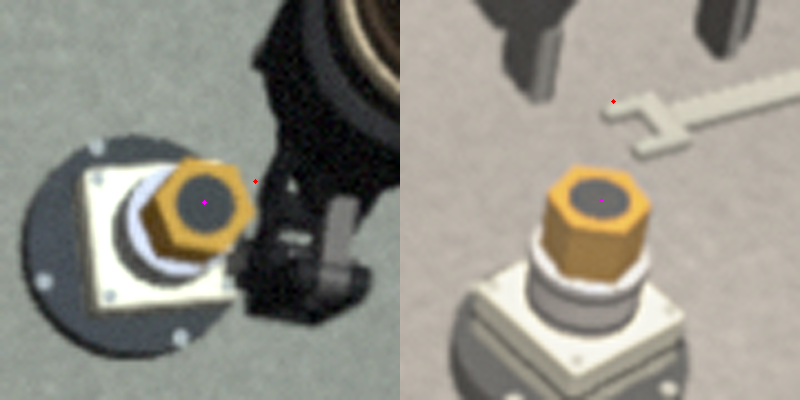

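```bash
python3 -m crank '[[[4,3,0],[0,0,0.5]],[[2,1,0],[0,0,0]],[[0,0,-25],[0,0,0]],[[0,0,-20],[0,0,0]],[[0,0,-13],[0,0,0]],[[0,0,0],[0,0,0]],[[0,0,0],[0,0,0]]]'; python3 look.py b2 .617,-.167,.11 45
```

```text
clock: 14.88
ee_pos: [0.6207, -0.1666, 0.1161]
ee_rot: [3.137, -0.007, -0.134]
force: [-0.2, 0.1, -0.7]
width: 0.848
pos [ 0.6207 -0.1666  0.1161] rot [ 3.137 -0.007 -0.134] F [-0.2  0.1 -0.7] w 0.848 t 14.88
top crop origin [407, 100] scale 4.44
side crop origin [409, 236] scale 4.44
```

View pics/b2.png

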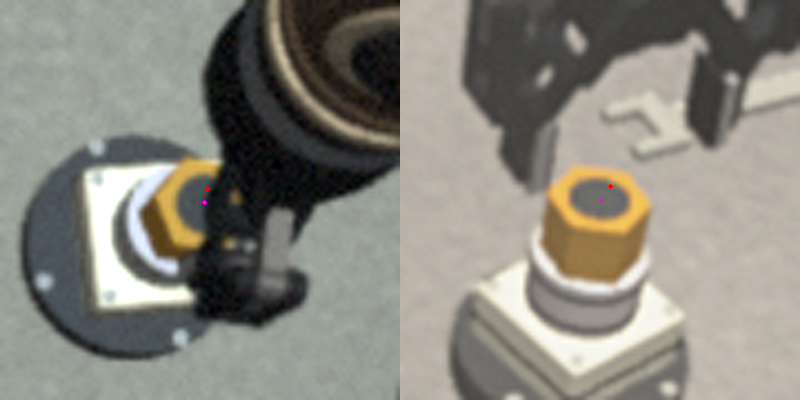

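The jaws straddle the nut, with tips at (535,185) and (712,140) about level with its top. I'll descend and shift -3 mm in x.

```bash
python3 -m crank '[[[-3,0,-10],[0,0.3,0]],[[-1,0,-10],[0,0,0]],[[0,0,-6],[0,0,0]],[[0,0,0],[0,0,0]],[[0,0,0],[0,0,0]]]'; python3 look.py b3 .617,-.167,.11 45
```

```text
clock: 15.6
ee_pos: [0.6165, -0.1668, 0.0888]
ee_rot: [3.136, -0.002, -0.134]
force: [0.1, -0.5, -0.1]
width: 0.856
pos [ 0.6165 -0.1668  0.0888] rot [ 3.136e+00 -2.000e-03 -1.340e-01] F [ 0.1 -0.5 -0.1] w 0.856 t 15.6
top crop origin [407, 100] scale 4.44
side crop origin [409, 236] scale 4.44
```

View pics/b3.png

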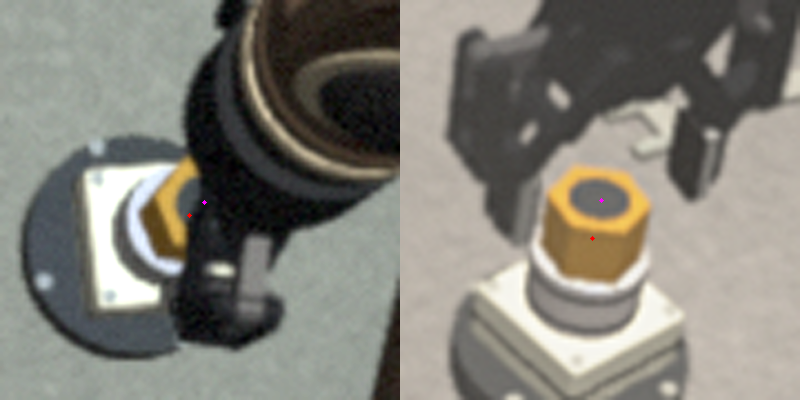

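```bash
python3 -m crank '[[[0,0,0],[0,0,0]],[[0,0,0],[0,0,0]],[[0,0,0],[0,0,0]],[[0,0,0],[0,0,0]],[[0,0,0],[0,0,0]],[[0,0,0],[0,0,0]]]' -1 50; python3 look.py b4 .617,-.167,.11 45
```

```text
clock: 16.45
ee_pos: [0.6169, -0.1669, 0.0896]
ee_rot: [3.136, -0.004, -0.134]
force: [0.0, 0.9, 0.5]
width: 0.409
pos [ 0.6169 -0.1669  0.0896] rot [ 3.136 -0.004 -0.134] F [0.  0.9 0.5] w 0.409 t 16.45
top crop origin [407, 100] scale 4.44
side crop origin [409, 236] scale 4.44
```

View pics/b4.png

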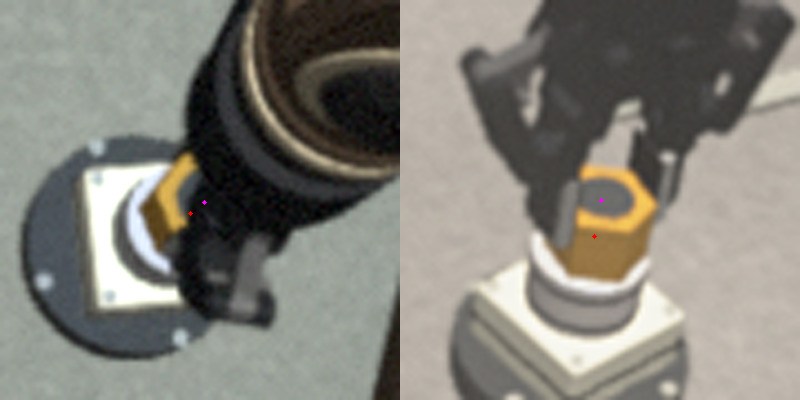

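Gripped at a reported width of 34.8 mm, against 36 mm across flats. I'll lift and carry.

```bash
python3 -m crank '[[[0,0,8],[0,0,0]],[[0,0,20],[0,0,0]],[[0,0,20],[0,0,0]],[[-10,10,0],[0,0,0]],[[-30,30,0],[0,0,0]],[[-35,40,0],[0,0,0]],[[-35,40,0],[0,0,0]],[[-30,36,0],[0,0,0]]]' -1 60;  python3 -m crank '[[[-18,20,0],[0,0,0]],[[-9,10,0],[0,0,0]],[[0,0,0],[0,0,0]],[[0,0,0],[0,0,0]]]'; python3 look.py b5 .447,.022,.008 60
```

```text
clock: 17.55
ee_pos: [0.4685, -0.0067, 0.1333]
ee_rot: [3.137, 0.005, -0.138]
force: [0.4, 0.1, -1.1]
width: 0.403
clock: 18.05
ee_pos: [0.4359, 0.0262, 0.1311]
ee_rot: [3.137, 0.008, -0.134]
force: [0.7, 0.3, -3.3]
width: 0.403
pos [0.4359 0.0262 0.1311] rot [ 3.137  0.008 -0.134] F [ 0.7  0.3 -3.3] w 0.403 t 18.05
top crop origin [283, 180] scale 3.33
side crop origin [263, 226] scale 3.33
```

View pics/b5.png

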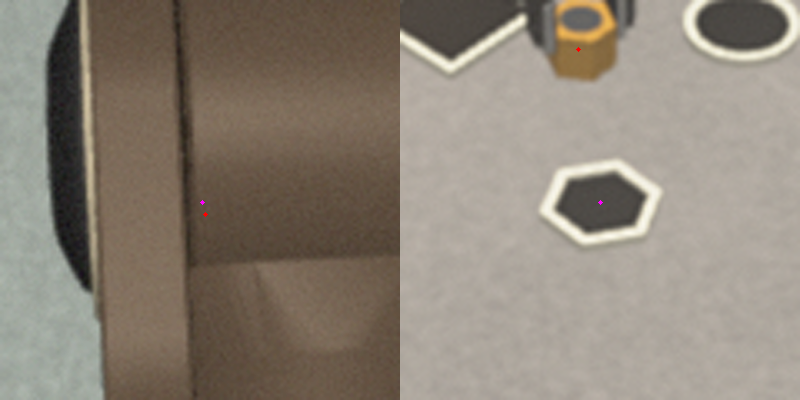

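The arm blocks the top view here. The side view shows the nut upright at (580,50) and the hex rest centre at (600,202).

```bash
python3 -m crank '[[[8,-3,-20],[0,-0.4,0]],[[3,-1,-25],[0,0,0]],[[0,0,-25],[0,0,0]],[[0,0,-17],[0,0,0]],[[0,0,-5],[0,0,0]],[[0,0,0],[0,0,0]],[[0,0,0],[0,0,0]]]';python3 look.py b6 .447,.022,.008 40
```

```text
clock: 19.02
ee_pos: [0.4521, 0.0183, 0.0372]
ee_rot: [3.138, -0.002, -0.142]
force: [0.1, -0.5, -2.4]
width: 0.406
pos [0.4521 0.0183 0.0372] rot [ 3.138e+00 -2.000e-03 -1.420e-01] F [ 0.1 -0.5 -2.4] w 0.406 t 19.02
top crop origin [303, 200] scale 5.0
side crop origin [283, 246] scale 5.0
```

View pics/b6.png

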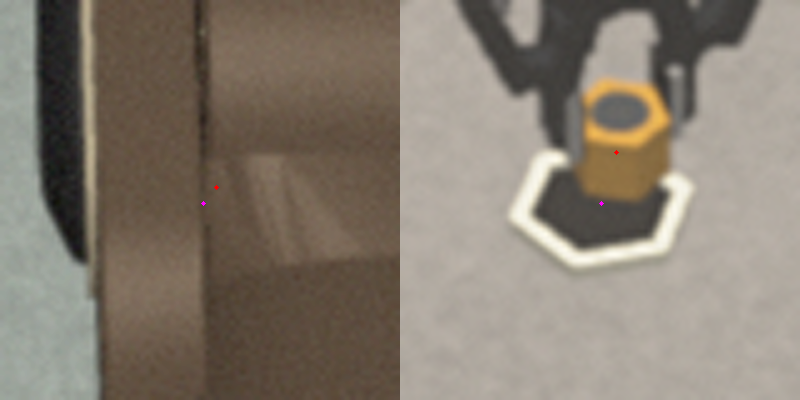

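```bash
python3 - <<'E'
from h import *
print(plane("side",[[326.6,268]],.0576))
E
python3 -m crank '[[[-3,2,-5],[0,0,0]],[[-2,2,-6],[0,0,0]],[[0,0,-4],[0,0,0]],[[0,0,0],[0,0,0]],[[0,0,0],[0,0,0]]]';python3 look.py b7 .447,.022,.008 40
```

```text
[[0.45441942 0.01891244 0.0576    ]]
clock: 19.75
ee_pos: [0.4469, 0.0229, 0.0219]
ee_rot: [3.138, -0.003, -0.141]
force: [-0.5, 0.2, -1.3]
width: 0.405
pos [0.4469 0.0229 0.0219] rot [ 3.138e+00 -3.000e-03 -1.410e-01] F [-0.5  0.2 -1.3] w 0.405 t 19.75
top crop origin [303, 200] scale 5.0
side crop origin [283, 246] scale 5.0
```

View pics/b7.png

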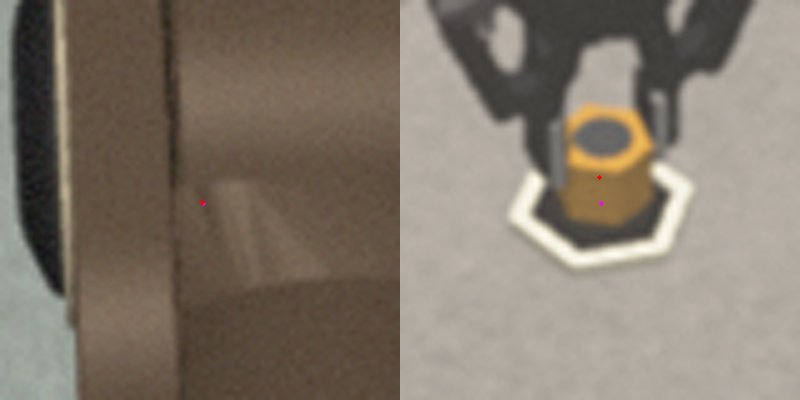

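The side view shows the nut centred over the hex floor. I'll lower it onto the floor.

```bash
python3 -m crank '[[[0,0,-3],[0,0,0]],[[0,0,-3],[0,0,0]],[[0,0,0],[0,0,0]]]'; python3 -m crank '[[[0,0,-1],[0,0,0]],[[0,0,0],[0,0,0]]]'; python3 -m crank '[[[0,0,-1],[0,0,0]],[[0,0,0],[0,0,0]]]'
```

```text
clock: 20.23
ee_pos: [0.4472, 0.0228, 0.0156]
ee_rot: [3.138, -0.004, -0.141]
force: [-0.4, -0.3, -2.4]
width: 0.405
clock: 20.48
ee_pos: [0.4472, 0.0228, 0.0146]
ee_rot: [3.138, -0.004, -0.141]
force: [0.1, -0.2, -2.0]
width: 0.405
clock: 20.72
ee_pos: [0.4473, 0.0228, 0.0137]
ee_rot: [3.138, -0.004, -0.141]
force: [-1.0, -0.4, -2.1]
width: 0.404
```

```bash
python3 -m crank '[[[0,0,-1],[0,0,0]],[[0,0,0],[0,0,0]]]'; python3 -m crank '[[[0,0,-1],[0,0,0]],[[0,0,0],[0,0,0]]]'
```

```text
clock: 20.98
ee_pos: [0.4475, 0.0229, 0.0138]
ee_rot: [3.138, -0.005, -0.141]
force: [-0.2, -0.5, -1.9]
width: 0.401
clock: 21.22
ee_pos: [0.4477, 0.0229, 0.0137]
ee_rot: [3.139, -0.006, -0.141]
force: [-0.3, 0.8, -2.6]
width: 0.402
```

The descent stopped at 0.0137 against a predicted 0.0136, so it has landed. I'll release.

```bash
python3 -m crank '[[[0,0,0],[0,0,0]],[[0,0,0],[0,0,0]],[[0,0,0],[0,0,0]],[[0,0,0],[0,0,0]],[[0,0,0],[0,0,0]]]' 0.6; python3 -m crank '[[[0,0,15],[0,0,0]],[[0,0,30],[0,0,0]],[[0,0,40],[0,0,0]],[[0,0,40],[0,0,0]],[[0,0,30],[0,0,0]],[[20,-40,0],[0,0,0]],[[30,-50,0],[0,0,0]],[[0,0,0],[0,0,0]]]'; python3 look.py b8 .447,.022,.008 40;  python3 look.py b9 .617,-.167,.06 45
```

```text
clock: 21.85
ee_pos: [0.4484, 0.0229, 0.0137]
ee_rot: [3.139, -0.007, -0.141]
force: [0.3, -0.1, -0.4]
width: 0.803
clock: 22.85
ee_pos: [0.4996, -0.0691, 0.1828]
ee_rot: [3.139, -0.015, -0.138]
force: [-1.3, 0.8, -0.0]
width: 0.799
pos [ 0.4996 -0.0691  0.1828] rot [ 3.139 -0.015 -0.138] F [-1.3  0.8 -0. ] w 0.799 t 22.85
top crop origin [303, 200] scale 5.0
side crop origin [283, 246] scale 5.0
pos [ 0.498  -0.0669  0.1826] rot [ 3.14  -0.013 -0.136] F [-0.7  1.   0.4] w 0.798 t 22.95
top crop origin [400, 106] scale 4.44
side crop origin [405, 255] scale 4.44
```

View pics/b8.png

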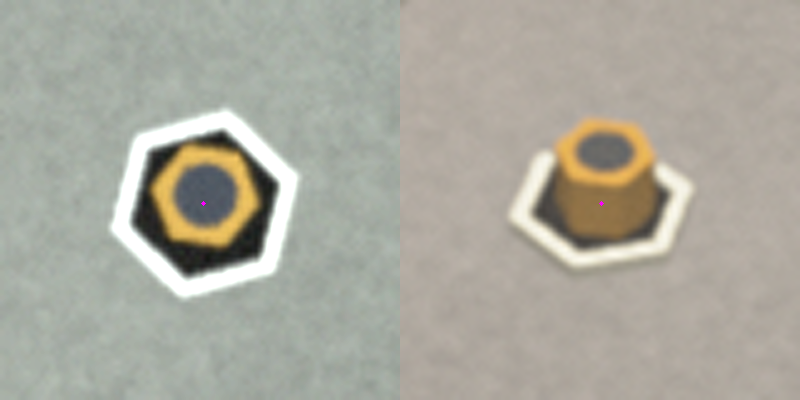

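View pics/b9.png

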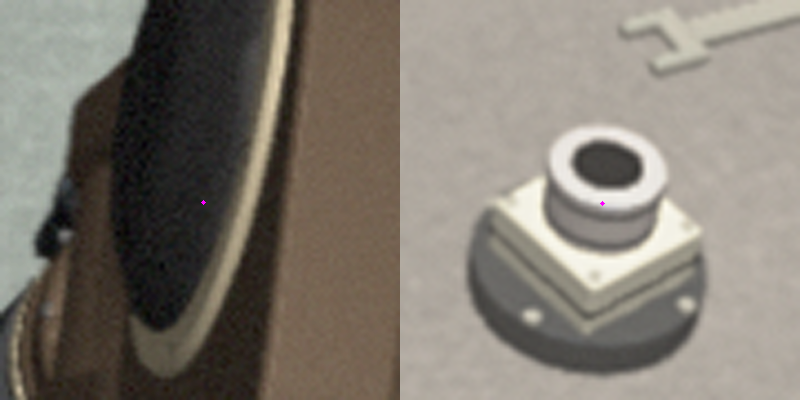

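```bash
python3 - <<'E'
from h import *
print(plane("side",[[405+207/4.44-.4,255+163/4.44-.4]],.08))
E
python3 -m crank '[[[20,-15,0],[0,0,0]],[[30,-25,0],[0,0,0]],[[30,-25,0],[0,0,0]],[[25,-20,0],[0,0,0]],[[14,-13,0],[0,0.4,0]],[[0,0,0],[0,0,0]],[[0,0,0],[0,0,0]]]' 1 40; python3 look.py c1 .617,-.167,.08 50
```

```text
[[ 0.61832469 -0.1642046   0.08      ]]
clock: 23.92
ee_pos: [0.6162, -0.157, 0.1841]
ee_rot: [3.141, -0.005, -0.121]
force: [0.1, -0.2, 0.8]
width: 1.003
pos [ 0.6162 -0.157   0.1841] rot [ 3.141 -0.005 -0.121] F [ 0.1 -0.2  0.8] w 1.003 t 23.93
top crop origin [398, 99] scale 4.0
side crop origin [402, 243] scale 4.0
```

View pics/c1.png

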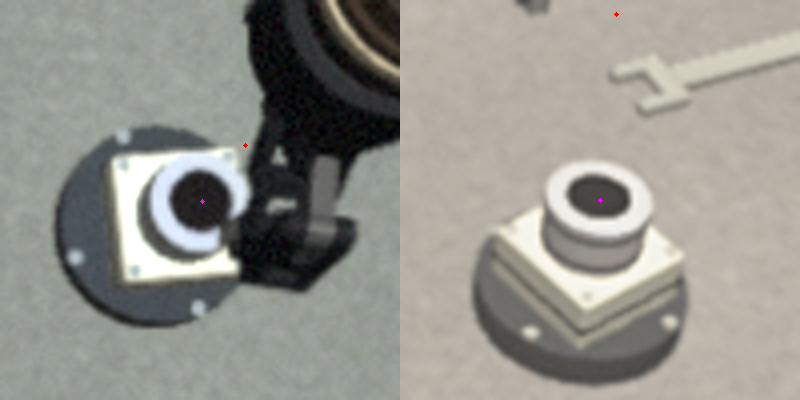

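Both views confirm the stage centre at the mark (0.617,-0.167). I'll align and descend.

```bash
python3 -m crank '[[[1,-6,-25],[0,0.2,0]],[[0,-4,-30],[0,0,0]],[[0,0,-25],[0,0,0]],[[0,0,-12],[0,0,0]],[[0,0,0],[0,0,0]],[[0,0,0],[0,0,0]]]'; python3 look.py c2 .617,-.167,.08 50
```

```text
clock: 24.78
ee_pos: [0.6158, -0.1642, 0.0945]
ee_rot: [3.14, -0.007, -0.118]
force: [-1.5, 0.5, 0.9]
width: 0.996
pos [ 0.6158 -0.1642  0.0945] rot [ 3.14  -0.007 -0.118] F [-1.5  0.5  0.9] w 0.996 t 24.77
top crop origin [398, 99] scale 4.0
side crop origin [402, 243] scale 4.0
```

View pics/c2.png

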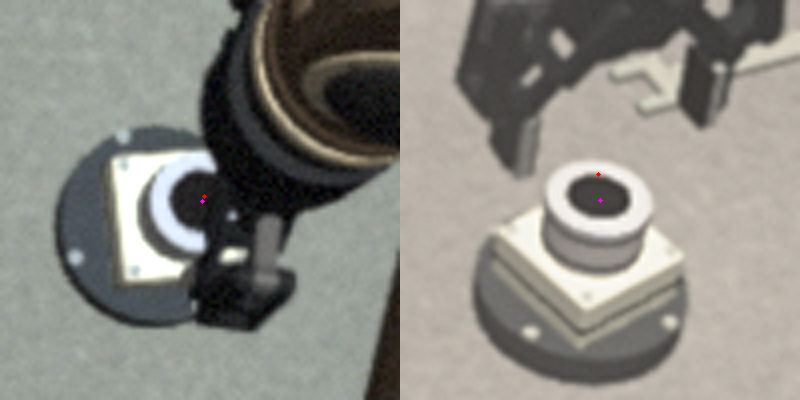

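```bash
python3 -m crank '[[[1,-2,-12],[0,0.3,0]],[[0,-1,-14],[0,0,0]],[[0,0,-9],[0,0,0]],[[0,0,-2],[0,0,0]],[[0,0,0],[0,0,0]],[[0,0,0],[0,0,0]]]'; python3 look.py c3 .617,-.167,.08 50
```

```text
clock: 25.62
ee_pos: [0.6173, -0.1677, 0.0553]
ee_rot: [3.139, -0.002, -0.118]
force: [-0.0, -0.3, -0.3]
width: 0.998
pos [ 0.6173 -0.1677  0.0553] rot [ 3.139e+00 -2.000e-03 -1.180e-01] F [-0.  -0.3 -0.3] w 0.998 t 25.62
top crop origin [398, 99] scale 4.0
side crop origin [402, 243] scale 4.0
```

View pics/c3.png

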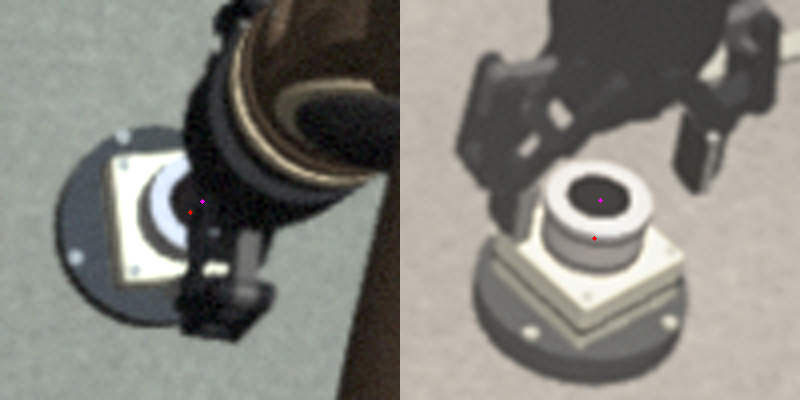

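```bash
python3 -m crank '[[[0,0,0],[0,0,0]],[[0,0,0],[0,0,0]],[[0,0,0],[0,0,0]],[[0,0,0],[0,0,0]],[[0,0,0],[0,0,0]],[[0,0,0],[0,0,0]]]' -1 40; python3 look.py c4 .617,-.167,.08 50
```

```text
clock: 26.48
ee_pos: [0.6178, -0.1679, 0.0564]
ee_rot: [3.139, -0.004, -0.118]
force: [0.2, 0.1, 1.2]
width: 0.548
pos [ 0.6178 -0.1679  0.0564] rot [ 3.139 -0.004 -0.118] F [0.2 0.1 1.2] w 0.548 t 26.48
top crop origin [398, 99] scale 4.0
side crop origin [402, 243] scale 4.0
```

View pics/c4.png

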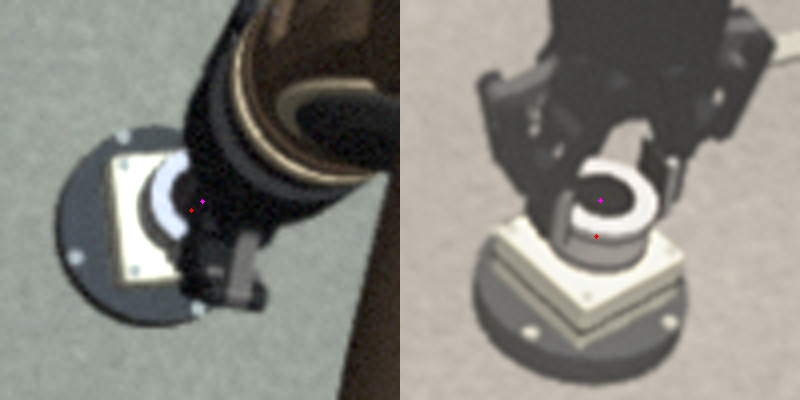

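The stage is gripped (reading 46.6 mm, nominal 48 mm). I'll lift and carry.

```bash
python3 -m crank '[[[0,0,8],[0,0,0]],[[0,0,20],[0,0,0]],[[0,0,20],[0,0,0]],[[0,15,0],[0,0,0]],[[0,35,0],[0,0,0]],[[0,45,0],[0,0,0]],[[0,45,0],[0,0,0]],[[-2,45,0],[0,0,0]]]' -1 50;  python3 -m crank '[[[-2,45,0],[0,0,0]],[[-2,35,0],[0,0,0]],[[0,20,0],[0,0,0]],[[0,0,0],[0,0,0]],[[0,0,0],[0,0,0]]]'; python3 look.py c5 .612,.135,.008 60
```

```text
clock: 27.58
ee_pos: [0.6127, 0.0231, 0.1017]
ee_rot: [3.14, 0.002, -0.123]
force: [0.6, 0.0, -1.2]
width: 0.542
clock: 28.2
ee_pos: [0.6047, 0.1316, 0.0976]
ee_rot: [3.139, 0.007, -0.117]
force: [0.7, -0.4, -2.3]
width: 0.542
pos [0.6047 0.1316 0.0976] rot [ 3.139  0.007 -0.117] F [ 0.7 -0.4 -2.3] w 0.542 t 28.2
top crop origin [227, 96] scale 3.33
side crop origin [305, 172] scale 3.33
```

View pics/c5.png

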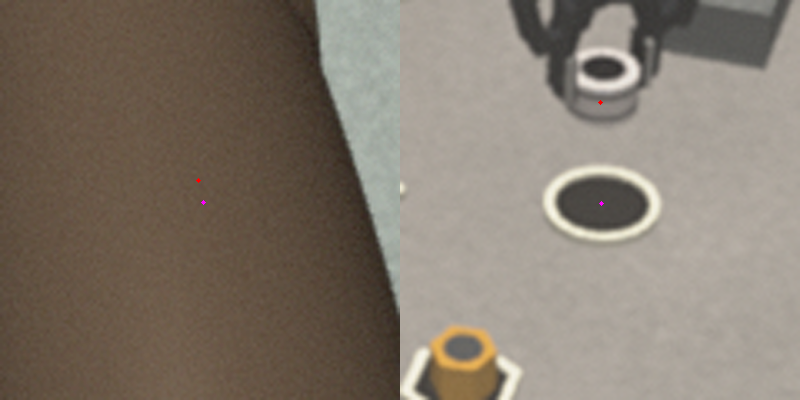

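The stage is upright at (603,80) and the rest centre is (601,203), with the mark matching. I'll lower it.

```bash
python3 -m crank '[[[5,3,-20],[0,-0.3,0]],[[2,1,-22],[0,0,0]],[[0,0,-15],[0,0,0]],[[0,0,-8],[0,0,0]],[[0,0,0],[0,0,0]],[[0,0,0],[0,0,0]]]';python3 look.py c6 .612,.135,.008 40
```

```text
clock: 29.05
ee_pos: [0.6137, 0.1304, 0.0327]
ee_rot: [3.14, -0.001, -0.125]
force: [0.4, -0.3, -0.6]
width: 0.541
pos [0.6137 0.1304 0.0327] rot [ 3.14e+00 -1.00e-03 -1.25e-01] F [ 0.4 -0.3 -0.6] w 0.541 t 29.05
top crop origin [247, 116] scale 5.0
side crop origin [325, 192] scale 5.0
```

View pics/c6.png

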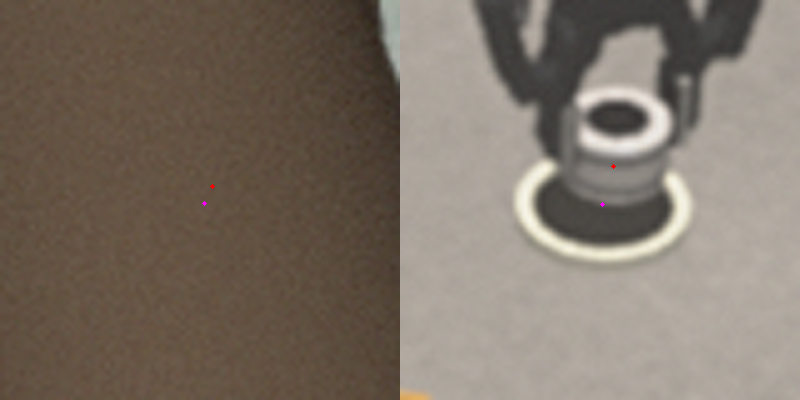

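```bash
python3 -m crank '[[[-2,3,-5],[0,0,0]],[[-1,2,-5],[0,0,0]],[[0,0,-3],[0,0,0]],[[0,0,0],[0,0,0]],[[0,0,0],[0,0,0]]]';python3 look.py c7 .612,.135,.008 40
```

```text
clock: 29.78
ee_pos: [0.6108, 0.1364, 0.0196]
ee_rot: [3.141, -0.002, -0.124]
force: [-0.2, 0.3, -1.2]
width: 0.544
pos [0.6108 0.1364 0.0196] rot [ 3.141e+00 -2.000e-03 -1.240e-01] F [-0.2  0.3 -1.2] w 0.544 t 29.77
top crop origin [247, 116] scale 5.0
side crop origin [325, 192] scale 5.0
```

View pics/c7.png

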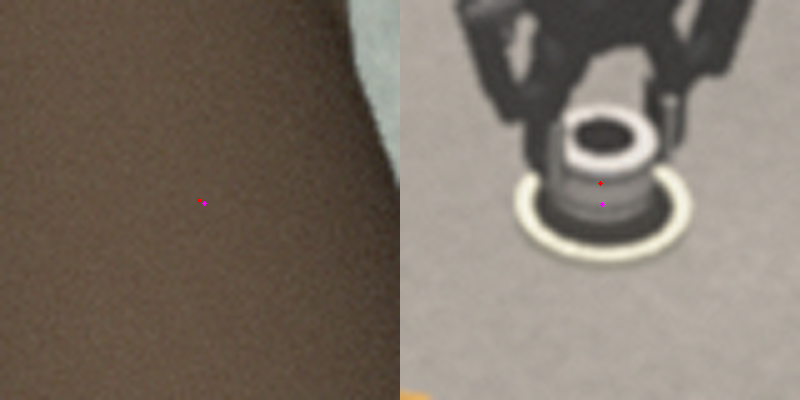

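Centred. I'll make the final approach, expecting contact at about 0.0104.

```bash
python3 -m crank '[[[0,0,-3],[0,0,0]],[[0,0,-3],[0,0,0]],[[0,0,-1],[0,0,0]],[[0,0,0],[0,0,0]]]'; python3 -m crank '[[[0,0,-1],[0,0,0]],[[0,0,0],[0,0,0]]]'; python3 -m crank '[[[0,0,-1],[0,0,0]],[[0,0,0],[0,0,0]]]';python3 -m crank '[[[0,0,-1],[0,0,0]],[[0,0,0],[0,0,0]]]'
```

```text
clock: 30.38
ee_pos: [0.611, 0.1363, 0.0123]
ee_rot: [3.141, -0.003, -0.124]
force: [0.5, 0.8, -1.7]
width: 0.54
clock: 30.62
ee_pos: [0.611, 0.1363, 0.0112]
ee_rot: [3.141, -0.003, -0.124]
force: [0.5, 0.2, -1.3]
width: 0.543
clock: 30.88
ee_pos: [0.6112, 0.1364, 0.0105]
ee_rot: [3.141, -0.003, -0.124]
force: [0.1, 1.0, -1.2]
width: 0.543
clock: 31.12
ee_pos: [0.6113, 0.1364, 0.0106]
ee_rot: [3.141, -0.004, -0.124]
force: [0.2, 0.0, -2.1]
width: 0.542
```

Landed at 0.0105. I'll release and retreat.

```bash
python3 -m crank '[[[0,0,0],[0,0,0]],[[0,0,0],[0,0,0]],[[0,0,0],[0,0,0]],[[0,0,0],[0,0,0]],[[0,0,0],[0,0,0]]]' 0.9; python3 -m crank '[[[0,0,15],[0,0,0]],[[0,0,30],[0,0,0]],[[0,0,40],[0,0,0]],[[0,0,40],[0,0,0]],[[0,-30,20],[0,0,3]],[[0,-45,0],[0,0,6]],[[0,-55,0],[0,0,4]],[[0,0,0],[0,0,0]]]'; python3 look.py c8 .612,.135,.008 40;  python3 look.py c9 .617,-.167,.05 45
```

```text
clock: 31.75
ee_pos: [0.6118, 0.1365, 0.0106]
ee_rot: [3.141, -0.005, -0.124]
force: [0.1, 0.9, 0.1]
width: 0.953
clock: 32.75
ee_pos: [0.6121, 0.0038, 0.1695]
ee_rot: [3.14, -0.013, 0.113]
force: [0.4, 0.3, 0.4]
width: 0.95
pos [0.6121 0.0038 0.1695] rot [ 3.14  -0.013  0.113] F [0.4 0.3 0.4] w 0.95 t 32.75
top crop origin [247, 116] scale 5.0
side crop origin [325, 192] scale 5.0
pos [0.6121 0.0065 0.1691] rot [ 3.141 -0.013  0.115] F [-0.2  0.1  0.3] w 0.952 t 32.85
top crop origin [399, 107] scale 4.44
side crop origin [404, 259] scale 4.44
```

View pics/c8.png

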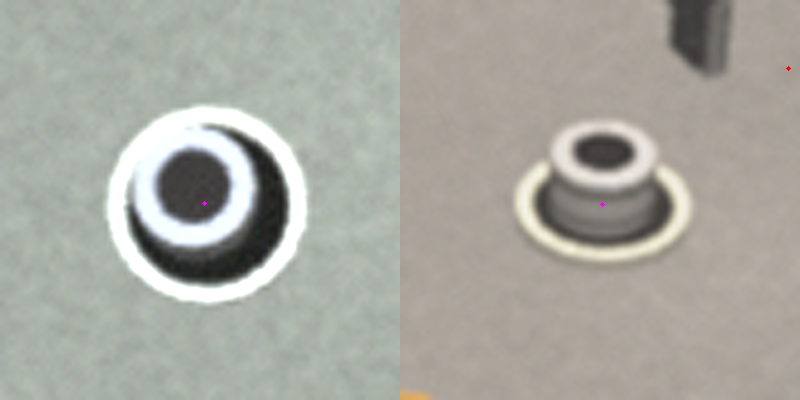

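View pics/c9.png

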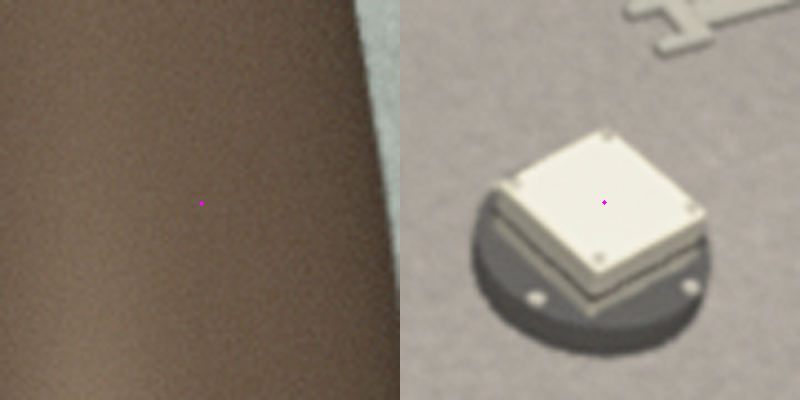

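Run:
```python
from h import *
print("stage",plane("top",[[247+195/5-.4,116+185/5-.4]],.034),plane("side",[[325+204/5-.4,192+153/5-.4]],.034))
X=plane("side",np.array([[205,129],[307,213],[200,273],[97,188]])/4.444+[404,259]-.5,.05)[:,:2]
print(X.round(4),X.mean(0),[(np.linalg.norm(d).round(4),np.degrees(np.arctan2(d[1],d[0])).round(1)) for d in np.roll(X,-1,0)-X])
```

```text
stage [[0.61359932 0.13698847 0.034     ]] [[0.61397832 0.13902954 0.034     ]]
[[ 0.6437 -0.1313]
 [ 0.6512 -0.1912]
 [ 0.5914 -0.1988]
 [ 0.5819 -0.1399]] [ 0.61703208 -0.16532272] [(np.float64(0.0604), np.float64(-82.9)), (np.float64(0.0602), np.float64(-172.8)), (np.float64(0.0597), np.float64(99.2)), (np.float64(0.0625), np.float64(7.9))]
```

The stage is within 3 mm of its rest centre. The cassette measures 60–62 mm, centre (0.617,-0.166), yaw about 6–7°. I'll move over it.

```bash
python3 -m crank '[[[2,-35,0],[0,0.4,0]],[[2,-50,0],[0,0.3,0]],[[1,-45,0],[0,0,0]],[[0,-30,0],[0,0,0]],[[0,-9,0],[0,0,0]],[[0,0,-30],[0,0,0]],[[0,0,0],[0,0,0]],[[0,0,0],[0,0,0]]]' 1 40; python3 look.py d1 .617,-.166,.05 50
```

```text
clock: 33.95
ee_pos: [0.6192, -0.1534, 0.1385]
ee_rot: [-3.138, 0.001, 0.133]
force: [-0.0, -0.2, 0.9]
width: 0.995
pos [ 0.6192 -0.1534  0.1385] rot [-3.138e+00  1.000e-03  1.330e-01] F [-0.  -0.2  0.9] w 0.995 t 33.95
top crop origin [393, 102] scale 4.0
side crop origin [399, 254] scale 4.0
```

View pics/d1.png

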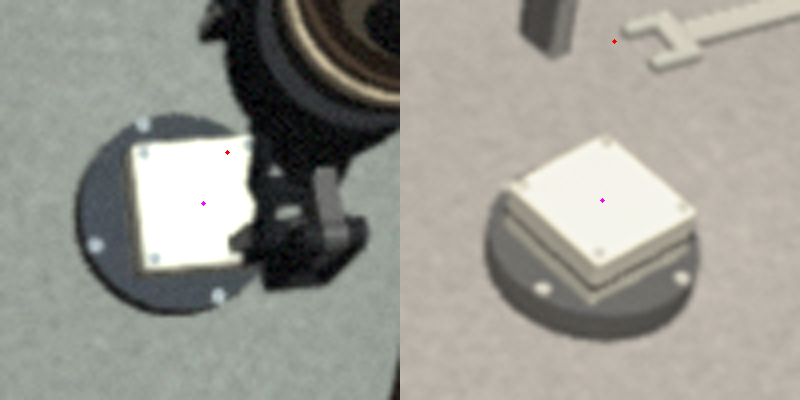

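```bash
python3 - <<'E'
from h import *
X=plane("top",np.array([[250,136],[131,145],[141,271],[236,264]])/4.+[393,102]-.4,.05)[:,:2]
print(X.round(4),[(np.linalg.norm(d).round(4),np.degrees(np.arctan2(d[1],d[0])).round(1)) for d in np.diff(X,axis=0)], (X[0]+X[2])/2)
E
python3 -m crank '[[[-1,-7,-15],[0,0,-0.5]],[[-1,-6,-20],[0,0,0]],[[0,0,-20],[0,0,0]],[[0,0,-10],[0,0,0]],[[0,0,0],[0,0,0]],[[0,0,0],[0,0,0]]]' ; python3 look.py d2 .617,-.166,.05 50
```

```text
[[ 0.6503 -0.189 ]
 [ 0.6442 -0.1311]
 [ 0.5831 -0.1357]
 [ 0.5877 -0.1817]] [(np.float64(0.0583), np.float64(96.0)), (np.float64(0.0613), np.float64(-175.6)), (np.float64(0.0462), np.float64(-84.4))] [ 0.61672399 -0.16237205]
clock: 34.8
ee_pos: [0.6178, -0.168, 0.072]
ee_rot: [-3.14, -0.002, 0.123]
force: [-0.3, 0.4, 0.4]
width: 1.002
pos [ 0.6178 -0.168   0.072 ] rot [-3.14e+00 -2.00e-03  1.23e-01] F [-0.3  0.4  0.4] w 1.002 t 34.8
top crop origin [393, 102] scale 4.0
side crop origin [399, 254] scale 4.0
```

View pics/d2.png

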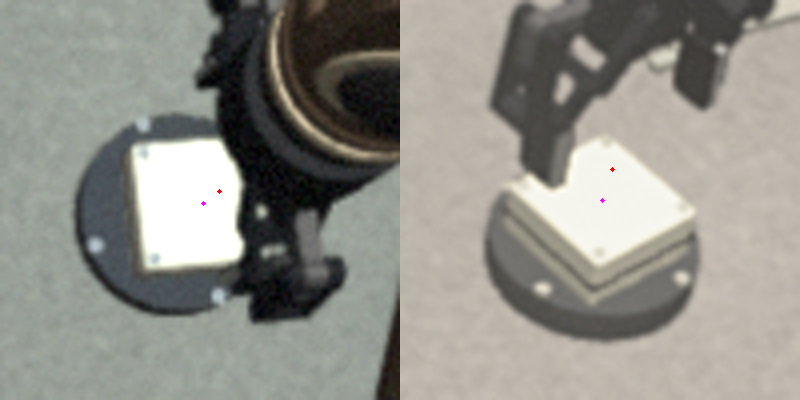

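```bash
python3 -m crank '[[[-1,1,-10],[0,0,-0.5]],[[0,0,-8],[0,0,0]],[[0,0,0],[0,0,0]],[[0,0,0],[0,0,0]]]' ; python3 look.py d3 .617,-.166,.05 50
```

```text
clock: 35.4
ee_pos: [0.6172, -0.1668, 0.0536]
ee_rot: [-3.14, -0.004, 0.114]
force: [-0.4, 0.5, 0.4]
width: 1.002
pos [ 0.6172 -0.1668  0.0536] rot [-3.14  -0.004  0.114] F [-0.4  0.5  0.4] w 1.002 t 35.4
top crop origin [393, 102] scale 4.0
side crop origin [399, 254] scale 4.0
```

View pics/d3.png

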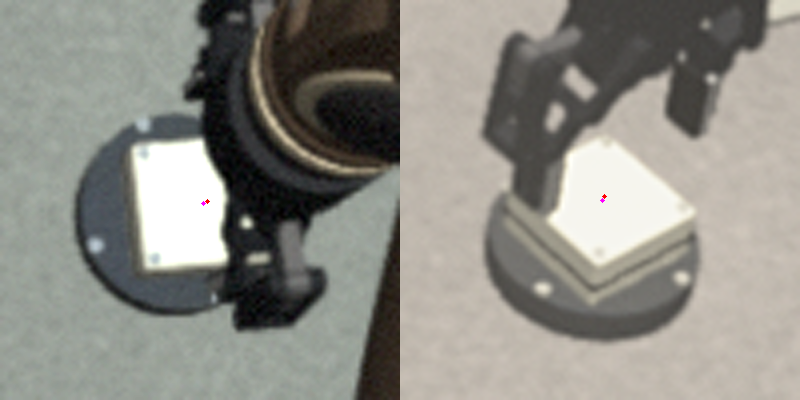

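Run:
```python
from h import *
s=read_state();e=s['ee_pos'];R=Ro.from_euler('xyz',s['ee_rot']).as_matrix()
for z in(.062,.067):
  for dx in(-.0425,.0425):
    for dy in(-.011,.011):
      P=e+R@[dx,dy,0];P[2]=z; print(z,dx,dy,((proj("side",P)[0]-[399,254]+.5)*4).round(0)+[400,0])
for dx in(-.031,.031):
    for dy in(-.011,.011):
      P=np.array([.617,-.166,.05])+R@[dx,dy,0];P[2]=.05; print("cass",dx,dy,((proj("side",P)[0]-[399,254]+.5)*4).round(0)+[400,0])
```

```text
0.062 -0.0425 -0.011 [521. 206.]
0.062 -0.0425 0.011 [554. 235.]
0.062 0.0425 -0.011 [658. 134.]
0.062 0.0425 0.011 [692. 162.]
0.067 -0.0425 -0.011 [523. 198.]
0.067 -0.0425 0.011 [555. 227.]
0.067 0.0425 -0.011 [660. 127.]
0.067 0.0425 0.011 [694. 154.]
cass -0.031 -0.011 [536. 213.]
cass -0.031 0.011 [569. 242.]
cass 0.031 -0.011 [635. 161.]
cass 0.031 0.011 [668. 189.]
```

The tips project to about z 0.077 with roughly 11 mm clearance each side of the cassette. I'll descend to TCP 0.022.

```bash
python3 -m crank '[[[0,0,-8],[0,0.2,0]],[[0,0,-8],[0,0,0]],[[0,0,0],[0,0,0]]]' ;python3 -m crank '[[[0,0,-8],[0,0,0]],[[0,0,-6],[0,0,0]],[[0,0,0],[0,0,0]],[[0,0,0],[0,0,0]]]' ; python3 look.py d4 .617,-.166,.05 50
```

```text
clock: 35.88
ee_pos: [0.6173, -0.1669, 0.0366]
ee_rot: [-3.14, -0.0, 0.114]
force: [-0.2, 0.0, 0.0]
width: 1.0
clock: 36.38
ee_pos: [0.6172, -0.1668, 0.0214]
ee_rot: [-3.14, -0.0, 0.114]
force: [0.2, 0.5, 1.1]
width: 1.004
pos [ 0.6172 -0.1668  0.0214] rot [-3.14  -0.     0.114] F [0.2 0.5 1.1] w 1.004 t 36.38
top crop origin [393, 102] scale 4.0
side crop origin [399, 254] scale 4.0
```

View pics/d4.png

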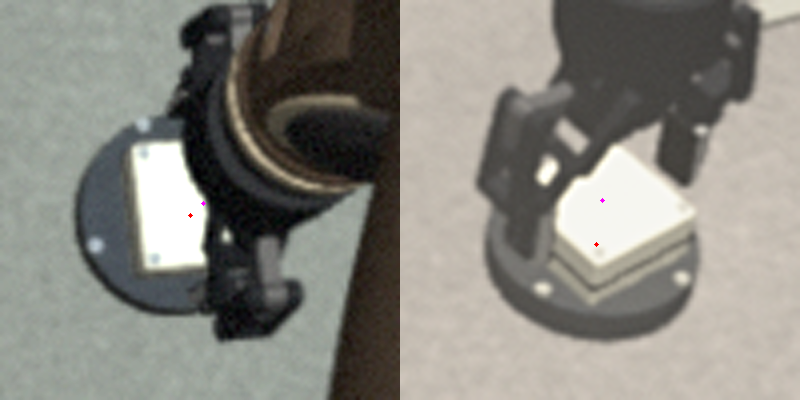

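Both fingers are beside the cassette, with tips clear of the plinth. I'll close.

```bash
python3 -m crank '[[[0,0,0],[0,0,0]],[[0,0,0],[0,0,0]],[[0,0,0],[0,0,0]],[[0,0,0],[0,0,0]],[[0,0,0],[0,0,0]]]' -1 40; python3 look.py d5 .617,-.166,.05 50
```

```text
clock: 37.1
ee_pos: [0.6175, -0.167, 0.0221]
ee_rot: [-3.14, -0.001, 0.114]
force: [-0.2, 0.7, -0.0]
width: 0.719
pos [ 0.6175 -0.167   0.0221] rot [-3.14e+00 -1.00e-03  1.14e-01] F [-0.2  0.7 -0. ] w 0.719 t 37.1
top crop origin [393, 102] scale 4.0
side crop origin [399, 254] scale 4.0
```

View pics/d5.png

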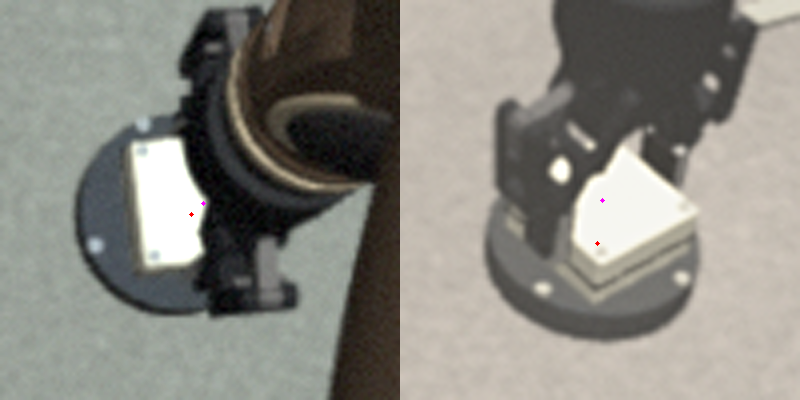

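Gripped at 61.1 mm. I'll lift and carry to the white square rest, turning about +14° on the way.

```bash
python3 -m crank '[[[0,0,8],[0,0,0]],[[0,0,20],[0,0,0]],[[0,0,30],[0,0,0]],[[0,0,25],[0,0,0]],[[-8,15,0],[0,0,0]],[[-15,35,0],[0,0,2]],[[-20,45,0],[0,0,3]],[[-20,45,0],[0,0,3]]]' -1 50;  python3 -m crank '[[[-20,45,0],[0,0,3]],[[-20,45,0],[0,0,2]],[[-20,45,0],[0,0,1]],[[-20,45,0],[0,0,0]],[[-15,35,0],[0,0,0]],[[-8,20,0],[0,0,0]],[[0,0,0],[0,0,0]],[[0,0,0],[0,0,0]]]'; python3 look.py d6 .441,.238,.008 60
```

```text
clock: 38.2
ee_pos: [0.5497, -0.0233, 0.1044]
ee_rot: [-3.137, 0.003, 0.253]
force: [-0.2, 0.3, -1.4]
width: 0.71
clock: 39.2
ee_pos: [0.4288, 0.2226, 0.0953]
ee_rot: [-3.134, 0.015, 0.371]
force: [-0.3, -0.1, -1.4]
width: 0.716
pos [0.4288 0.2226 0.0953] rot [-3.134  0.015  0.371] F [-0.3 -0.1 -1.4] w 0.716 t 39.2
top crop origin [173, 181] scale 3.33
side crop origin [218, 169] scale 3.33
```

View pics/d6.png

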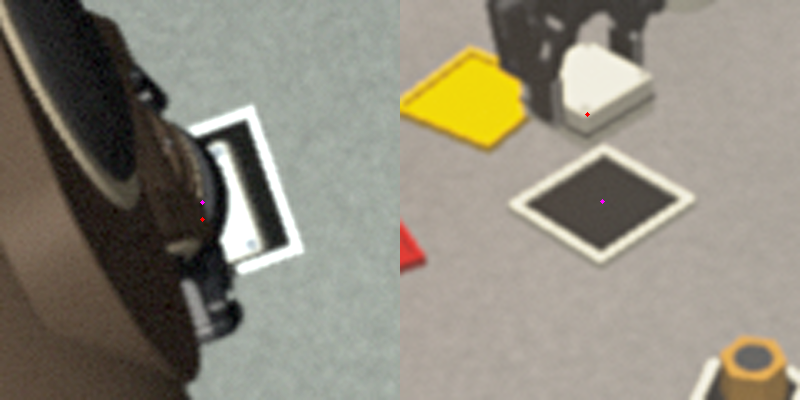

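The cassette is held level at yaw ≈21°, matching the rest. The white rest's marked centre (602,201) agrees with the ring. I'll correct xy and lower.

```bash
python3 -m crank '[[[8,10,0],[0,-0.5,0]],[[4,5,-15],[0,-0.4,0]],[[0,0,-20],[0,0,0]],[[0,0,-15],[0,0,0]],[[0,0,-5],[0,0,0]],[[0,0,0],[0,0,0]],[[0,0,0],[0,0,0]]]'; python3 look.py d7 .441,.238,.008 45
```

```text
clock: 40.17
ee_pos: [0.4465, 0.2377, 0.04]
ee_rot: [-3.14, -0.006, 0.363]
force: [0.3, -0.2, -1.5]
width: 0.713
pos [0.4465 0.2377 0.04  ] rot [-3.14  -0.006  0.363] F [ 0.3 -0.2 -1.5] w 0.713 t 40.17
top crop origin [188, 196] scale 4.44
side crop origin [233, 184] scale 4.44
```

View pics/d7.png

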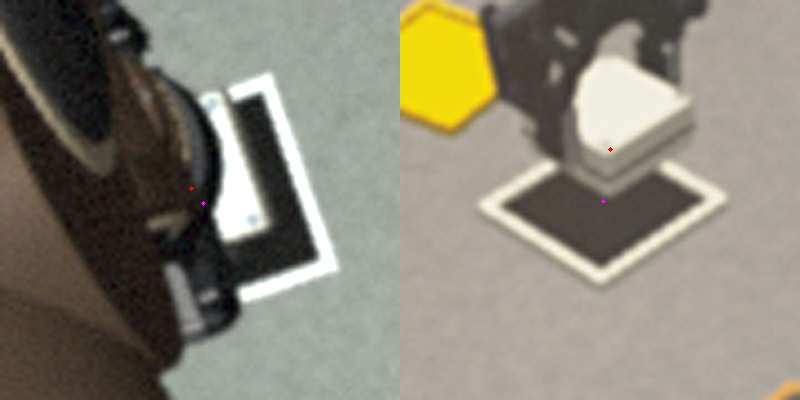

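```bash
python3 -m crank '[[[-3,0,-6],[0,0.2,0]],[[-2,0,-8],[0,0,0]],[[0,0,-6],[0,0,0]],[[0,0,0],[0,0,0]],[[0,0,0],[0,0,0]]]'; python3 look.py d8 .441,.238,.008 45
```

```text
clock: 40.9
ee_pos: [0.441, 0.2378, 0.019]
ee_rot: [-3.139, -0.003, 0.364]
force: [0.6, -1.0, -1.6]
width: 0.712
pos [0.441  0.2378 0.019 ] rot [-3.139e+00 -3.000e-03  3.640e-01] F [ 0.6 -1.  -1.6] w 0.712 t 40.9
top crop origin [188, 196] scale 4.44
side crop origin [233, 184] scale 4.44
```

View pics/d8.png

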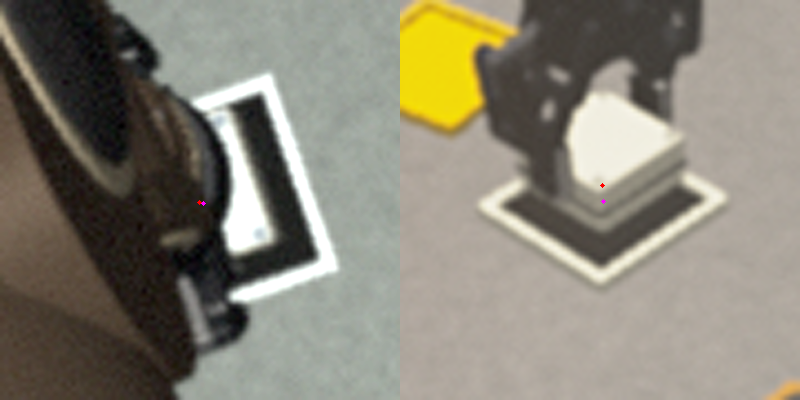

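The gaps match expectation after parallax. I'll lower to contact, expected at about 0.006.

```bash
python3 -m crank '[[[0,0,-5],[0,0,0]],[[0,0,-4],[0,0,0]],[[0,0,-2],[0,0,0]],[[0,0,0],[0,0,0]]]'; python3 -m crank '[[[0,0,-1],[0,0,0]],[[0,0,0],[0,0,0]]]'; python3 -m crank '[[[0,0,-1],[0,0,0]],[[0,0,0],[0,0,0]]]';python3 -m crank '[[[0,0,-1],[0,0,0]],[[0,0,0],[0,0,0]]]'; python3 look.py d9 .441,.238,.008 45
```

```text
clock: 41.5
ee_pos: [0.4413, 0.2379, 0.0075]
ee_rot: [-3.138, -0.004, 0.364]
force: [0.2, 0.3, -1.0]
width: 0.716
clock: 41.75
ee_pos: [0.4414, 0.2379, 0.0065]
ee_rot: [-3.138, -0.004, 0.364]
force: [-0.3, 0.1, -1.4]
width: 0.718
clock: 42.0
ee_pos: [0.4416, 0.2381, 0.0064]
ee_rot: [-3.138, -0.005, 0.364]
force: [-0.2, -1.1, -1.5]
width: 0.716
clock: 42.25
ee_pos: [0.4418, 0.2382, 0.0064]
ee_rot: [-3.138, -0.005, 0.364]
force: [0.1, -0.3, -1.2]
width: 0.716
pos [0.4418 0.2382 0.0064] rot [-3.138 -0.005  0.364] F [ 0.1 -0.3 -1.2] w 0.716 t 42.25
top crop origin [188, 196] scale 4.44
side crop origin [233, 184] scale 4.44
```

View pics/d9.png

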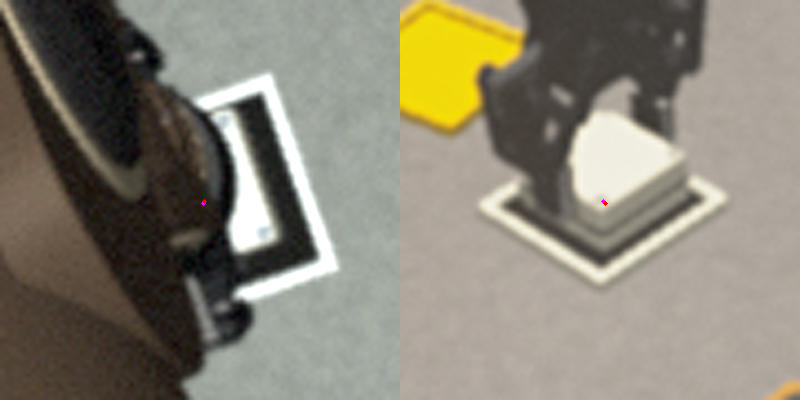

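The cassette is seated inside the rim (TCP 0.0064 against a predicted 0.0061). I'll open fully, rise straight up, then check everything.

```bash
python3 -m crank '[[[0,0,0],[0,0,0]],[[0,0,0],[0,0,0]],[[0,0,0],[0,0,0]],[[0,0,0],[0,0,0]],[[0,0,0],[0,0,0]]]' 1; python3 -m crank '[[[0,0,10],[0,0,0]],[[0,0,20],[0,0,0]],[[0,0,35],[0,0,0]],[[0,0,45],[0,0,0]],[[0,0,45],[0,0,0]],[[-20,40,30],[0,0,0]],[[-30,50,0],[0,0,0]],[[-30,50,0],[0,0,0]]]'; python3 -m crank '[[[-30,50,0],[0,0,0]],[[-20,30,0],[0,0,0]],[[0,0,0],[0,0,0]],[[0,0,0],[0,0,0]]]'
python3 - <<'E'
from h import *
print(read_state()['ee_pos'])
for n in("top","side"): crop(shot(n),0 if n=="top" else 120,0,640 if n=="top" else 600,480,1.2,"end_"+n)
E
python3 look.py e2 .441,.238,.008 45
```

```text
clock: 42.98
ee_pos: [0.4421, 0.2384, 0.0061]
ee_rot: [-3.138, -0.006, 0.364]
force: [-1.1, -0.4, -0.1]
width: 0.997
clock: 43.98
ee_pos: [0.3612, 0.3788, 0.2031]
ee_rot: [-3.136, -0.011, 0.355]
force: [1.0, 0.5, -0.7]
width: 1.003
clock: 44.48
ee_pos: [0.3073, 0.4639, 0.2061]
ee_rot: [-3.134, -0.014, 0.36]
force: [0.3, -0.3, -1.0]
width: 1.003
[0.30726103 0.46392642 0.20612215]
pos [0.3077 0.4635 0.2061] rot [-3.134 -0.014  0.359] F [ 0.6  0.5 -0.4] w 1.002 t 44.58
top crop origin [188, 196] scale 4.44
side crop origin [233, 184] scale 4.44
```

View pics/e2.png

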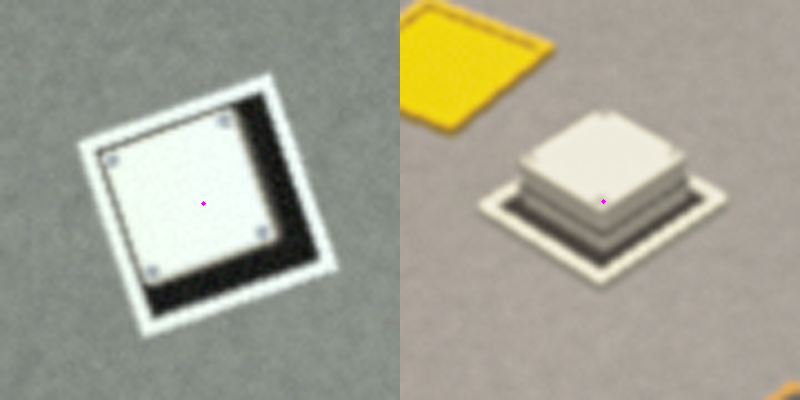

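View pics/end_side.png

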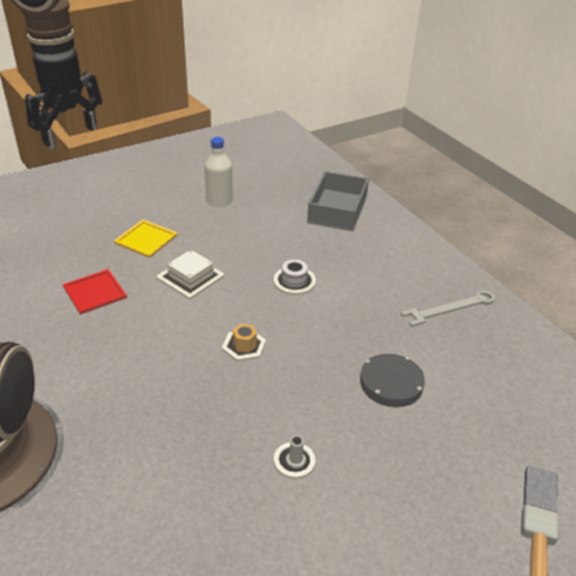

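All four parts stand upright in their rests: tube (296,450), nut (244,338), stage (294,272) and cassette (190,268). The arm is clear. I'll do a numeric check of the centres before handing in.

Run:
```python
from h import *
X=plane("top",np.array([[100,155],[235,105],[280,240],[148,285]])/4.444+[188,196]-.4,.034)[:,:2]
Y=plane("side",np.array([[119,160],[205,110],[287,157],[203,213]])/4.444+[233,184]-.4,.034)[:,:2]
for Z in(X,Y): print("cass",Z.mean(0).round(4),"off mm",((Z.mean(0)-[.441,.238])*1e3).round(1),np.linalg.norm(np.roll(Z,1,0)-Z,axis=1).round(4))
print("nut",((plane("top",[[303+207/5-.4,200+196/5-.4]],.034)[0,:2]-[.447,.022])*1e3).round(1),((plane("side",[[283+205/5-.4,246+152/5-.4]],.034)[0,:2]-[.447,.022])*1e3).round(1))
print("tube top",((plane("top",[[426+240/5-.4,223+200/5-.4]],.049)[0,:2]-[.405,-.2223])*1e3).round(1),((plane("side",[[325+213/5-.4,342+126/5-.4]],.049)[0,:2]-[.405,-.2223])*1e3).round(1))
print(sign_off())
```

```text
cass [0.443 0.239] off mm [2. 1.] [0.0601 0.0624 0.0616 0.0602]
cass [0.4431 0.2388] off mm [2.1 0.8] [0.0635 0.0597 0.0606 0.061 ]
nut [ 1.6 -0.3] [2.8 1.5]
tube top [ 2.  -2.1] [ 2.4 -0.9]
the job is handed in; nothing more can be done
None
```

I took the stack apart from the top down and stood each part in its own white rest: tube, then hexagon nut, round stage and square cassette. I released all four and handed the job in at about 44.6 s of the 128 s allowed.

- **Placement:** in both cameras every part stood upright inside its rim. Each centre was about 4 mm or less from its rest's centre, against the 14 mm allowed. The cassette was 2 mm off. The arm was clear and touching nothing.
- **Seating:** each part stopped going down within 0.3 mm of the height I predicted for the rest floor.

Some readings disagreed:

- **Fingertip height:** the cameras put the fingertips about 20 mm higher than the reported tool position plus tip_reach implies. I used the camera heights for all four grasps, and the landing heights agreed with that.
- **Wrist force:** it showed no upward push when parts touched down, only a downward reading of 1–2.6 N. I judged contact by the arm no longer descending instead.
- **Top camera:** the arm blocked its view while I lowered the nut and the stage. I lowered those on the side view and confirmed them from above afterwards.

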